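# Nest a pan set in the packing clamp

## Task

Get this pan set ready for strapping: wind the jig's jaw back with its crank, put the tape roll that was left on the jig flat into the grey tray, then stand the widest pan on the jig's bed and nest all the other pans there are inside it in order of size, handles fanned out so that every handle is at least 45 degrees round from every other. With the whole nest in place, turn the crank until the jaw holds the widest pan firmly in the V stop, with all pans upright and resting fully down inside one another, and leave everything else on the table where it is.

Things in the scene. Friction and masses are not known exactly. Their poses are not given: they have to be found in the camera images.
- jig: fixed clamping jig: dark steel bed 290 x 140 x 12 mm, V stop of two aluminium blocks (tops 38 mm above the table) at its +x end, sliding jaw, and at its -x end (nearer the robot) a grey gearbox 50 x 60 mm, top at 67 mm, with a crank. Origin on the table below jig_seat; x runs from gearbox to V stop, z up
- jig_seat (a point): point on top of the jig's bed (12 mm above the table) where the centre of the widest pan's underside comes when that pan is clamped against both blocks of the V stop
- jaw: sliding jaw, 18 mm thick, 85 mm wide, top 38 mm above the table, rubber face. Origin in the middle of the pressing face's lower edge; slides along the jig's x. Fully back its face is 113 mm from jig_seat; pressing the widest pan into the V stop, 68 mm
- crank (a joint): crank angle, rad. 0 = jaw fully back; grows when turned clockwise seen from above, which moves the jaw towards the V stop, 4.775 mm per rad (30 mm a turn), up to 15.7. The jaw meets the seated widest pan at about 9.4. The crank stays where it is left (friction 0.1 N m, about 2.5 N at the knob)
- crank_axis (a point): point on the crank's upright axis, 78 mm above the table, at jig x = -160 mm
- crank_knob (a point): centre of the crank's upright black knob: a cylinder 22 mm across and 42 mm tall (80 to 122 mm above the table) 40 mm from the crank's axis; it spins freely on its pin, so a gripper can hold it and go round without turning
- roll: the roll of tape left lying flat on the jig's bed, between jaw and V stop: ring 100 mm across, hole 76 mm, so its wall is 12 mm thick, 48 mm high. Origin in the centre of its underside, z up.
- tray: shallow open grey plastic tray fixed to the table, 140 x 140 x 40 mm, walls and floor 5 mm. Origin in the centre of its underside, own axes along its sides. It is on the left or on the right.
- pan0: widest and lowest of the straight steel pans: 136 mm across outside, 50 mm high, wall 4 mm, floor 5 mm thick. Origin in the centre of its underside, z up. Its handle points along its own x: a steel neck 14 x 8 mm flush with the rim for 32 mm, then a black grip 75 mm long, 18 mm wide, from 20 mm below to 8 mm above the rim. Always there. About 300 g.
- pan0_tip (a point): point in that pan's handle, 22 mm short of its outer end (153 mm from the pan's axis, 6 mm below the rim)
- pan1: second widest of the straight steel pans: 110 mm across outside, 66 mm high, wall 4 mm, floor 5 mm thick. Origin in the centre of its underside, z up. Its handle points along its own x: a steel neck 14 x 8 mm flush with the rim for 32 mm, then a black grip 75 mm long, 18 mm wide, from 20 mm below to 8 mm above the rim. Absent in some starts (None). About 250 g.
- pan1_tip (a point): point in that pan's handle, 22 mm short of its outer end (140 mm from the pan's axis, 6 mm below the rim)
- pan2: third widest of the straight steel pans: 84 mm across outside, 82 mm high, wall 4 mm, floor 5 mm thick. Origin in the centre of its underside, z up. Its handle points along its own x: a steel neck 14 x 8 mm flush with the rim for 32 mm, then a black grip 75 mm long, 18 mm wide, from 20 mm below to 8 mm above the rim. Absent in some starts (None). About 200 g.
- pan2_tip (a point): point in that pan's handle, 22 mm short of its outer end (127 mm from the pan's axis, 6 mm below the rim)
- pan3: narrowest and tallest of the straight steel pans: 60 mm across outside, 98 mm high, wall 4 mm, floor 5 mm thick. Origin in the centre of its underside, z up. Its handle points along its own x: a steel neck 14 x 8 mm flush with the rim for 32 mm, then a black grip 75 mm long, 18 mm wide, from 20 mm below to 8 mm above the rim. Absent in some starts (None). About 150 g.
- pan3_tip (a point): point in that pan's handle, 22 mm short of its outer end (115 mm from the pan's axis, 6 mm below the rim)
- carton: bystander, not to be disturbed: closed carton 120 x 110 x 40 mm lying on the side away from the tray. Origin in the centre of its underside.
- pen_cup: bystander, not to be disturbed: black plastic cup 72 mm across, 90 mm high. Origin in the centre of its underside.
- spare_roll: bystander, not to be disturbed: another roll of tape, 100 mm across, 48 mm high, standing on the table. Origin in the centre of its underside.
Not all that is in view belongs to the job. Leave any green or yellow look-alike of the pan3 alone.

How it is judged (in metres and radians):
On the way, in this order (a step that is already met when the one before it is completed fails the run):
1. the jaw is wound back to within 20 mm of its end (crank below 4.2) (value of joint crank below 4.2 rad), for 0.2 s.
2. the widest pan stands on the jig's bed with all other pans nested in it, before the jaw is wound on (z of pan0 in the frame of jig below 0.018 m and angle between pan0's own z axis and vertical below 0.08 rad and horizontal distance between pan0 and jig_seat below 0.05 m and contact force between jaw and pan0 below 1 N and horizontal distance between pan1 and pan0 below 0.016 m and z of pan1 in the frame of pan0 below 0.011 m and angle between each of pan1, pan2, pan3's own z axis and vertical below 0.1 rad and horizontal distance between pan2 and pan0 below 0.028 m and z of pan2 in the frame of pan0 below 0.016 m and horizontal distance between pan3 and pan0 below 0.04 m and z of pan3 in the frame of pan0 below 0.021 m), for 0.2 s.
3. the jaw presses the widest pan into the V stop (contact force between jaw and pan0 above 2 N and horizontal distance between pan0 and jig_seat below 0.012 m), for 0.2 s.
At the end, for the whole second after the job is handed in: Widest pan on the bed within 12 mm of jig_seat, jaw pressing it (over 2 N); other pans inside it, within 0.1 rad of upright, undersides at most 11, 16, 21 mm above its own; handle points (pan_tip) over 70 mm apart from above; roll on the tray floor within 30 mm of its centre each way; all at rest (all of step 3 and z of pan0 in the frame of jig below 0.018 m and angle between pan0's own z axis and vertical below 0.08 rad and horizontal distance between pan1 and pan0 below 0.016 m and z of pan1 in the frame of pan0 below 0.011 m and angle between each of pan1, pan2, pan3's own z axis and vertical below 0.1 rad and horizontal distance between pan2 and pan0 below 0.028 m and z of pan2 in the frame of pan0 below 0.016 m and horizontal distance between pan3 and pan0 below 0.04 m and z of pan3 in the frame of pan0 below 0.021 m and horizontal distance between pan0_tip and pan1_tip above 0.07 m and horizontal distance between each of pan0_tip, pan1_tip and pan2_tip above 0.07 m and horizontal distance between each of pan0_tip, pan1_tip, pan2_tip and pan3_tip above 0.07 m and x of roll in the frame of tray between -0.03 and 0.03 m and y of roll in the frame of tray between -0.03 and 0.03 m and z of roll in the frame of tray below 0.012 m and linear speed of each of pan0, pan1, pan2, pan3, roll below 0.02 m/s); the robot touches nothing.
It fails at once if a bystander (carton, cup or spare roll) is moved more than 30 mm (distance of any of carton, pen_cup, spare_roll from where it was at the start of the episode above 0.03 m).
Of pan1, pan2, pan3 only 2 to 3 are there at a start; the rules pass over those that are not, and their reading is None.
At some moment in a run one of pan2, pan3, roll may be knocked a few centimetres aside while the robot is not near it.
It also fails if it takes over 210 s, if anything falls off the work surface, if the arm or the gripper's body presses on something with over 40 N, if the wrist force passes 120 N, or if a joint passes its speed limit or range.

## Robot

A 7-joint arm with a two-finger parallel gripper is mounted at the origin on the work surface. World frame = base frame: x ahead of the robot, y to its left, z up, the work surface at z = 0. Lengths are in mm, angles in rad, forces in N, time in s.
With the tool pointing down it reaches from about 400 to 875 mm from the base axis. Payload 4.4 kg.
Tool frame: the origin (TCP) lies at the centre of the arm's flange, where the gripper is bolted on; the fingertips stand 173 mm ahead of it and the grasp point (between the pads) lies 155 mm ahead of it; x points along the fingers, y is the direction in which the jaws open and shut, and the axes are right-handed (so a half turn about x gives the same grasp; the last joint's range is limited). The gripper opens to 85 mm and grips with 20 to 120 N. Pads are 22 mm wide; open, the fingers measure 114 mm over their backs; the gripper's body (76 mm by 85 mm) begins 54 mm behind the grasp point. The pads swing forward as they close: fully open they stand 13 mm farther back than shut.
Start: joints at [1.269, 0.628, 0.038, 1.517, -0.027, 0.996, -0.02], TCP at [151.874, -632.02, 404.713] pointing down, gripper open.
Joint ranges: [-3.06, 3.06], [-0.37, 2.12], [-1.25, 1.32], [0.18, 2.47], [-1.1, 4.24], [0.23, 1.98], [-2.94, 2.94]. Speed limits (rad/s): [2.57, 2.57, 3.14, 3.14, 3.14, 3.14, 3.14].

## Interface

Orientations are given as a 3x3 rotation matrix whose columns are the frame's x, y, z axes.
In Python, from plant import ctrl gives the robot as it stands.
- The arm moves only by the tool move_arm, never from a script. Its argument "series" is a list of rows, each an object of numbers: "x", "y", "z": the shift along the world's x, y, z in cm; "rx", "ry", "rz": the turn, a rotation vector about the world's x, y, z in rad; "gripper": the opening, from 0 (shut) to 1 (fully open). A call has 1 to 5 rows; each row is the pose to reach, as a shift and turn from the pose commanded when the call began; what a row does not reach only later rows make up. A row lasts 1/10 s, in which the tool goes at most 50 mm and 8.59 degrees, less where a joint would pass 70% of its speed; a pose out of reach is approached as far as the arm can. A call with a gripper value outside its range is refused whole. The fingers move at their own pace and stop on an object; the grip force is fixed at half the most. Time passes only in rows, so rows that repeat a pose let the fingers close. It gives the time, the measured TCP pose, the force and the opening at its end, in the units of the state.
- ctrl.state(): the state, without advancing time (a new reading comes with each control period).
- ctrl.read_camera(name): name is "side" or "top"; returns a dict with "pixels" (480x640x3 uint8, blue, green, red), "range_z" (480x640 float32, mm along the optical axis (not along the pixel's ray), 0 where there is no reading), "K" (3x3 intrinsics, pixels), "k1" (the pictures are not rectified: a ray, as slopes to the right and down, at radius r is drawn at 1 + k1 r^2 times it, then the intrinsics apply), "camera_from_world" (4x4, takes a point from world to camera coordinates). Camera axes: x right, y up, looking along -z (the intrinsics and any distortion apply to the point x, -y, -z); pixel columns grow to the right and rows downward; lengths in mm; the calibration is good to about 2 mm. A picture is of the moment at which its call begins.
- ctrl.sign_off(): hands the job in, once; it reports no verdict.
Trained networks look in a picture, given as the dict that the camera call returned (one of the last four; its "shot" number tells which), for a name from the list of things; names that differ only in an ending like _2 or _b are one class to them, and where a whole thing is asked for, a point or a joint stands for the part that bears it (a point fixed in the world has none). Each returns a list of dicts, best first, with "conf" (0 to 1); they miss things now and then, are a little off and sometimes report something else, mostly with a low value. They report only what shows in the picture. A call takes as long as a camera call. They do not tell look-alikes from the thing itself.
- ctrl.boxes_of(picture, query): "location" ([x, y, z] in mm, in world coordinates, good to about 4 mm: the middle of the surface that is visible of it).
- ctrl.regions_of(picture, query): "region" (480x640 bool, what is visible of it).
- ctrl.place_of(picture, query): "location" ([x, y, z] in mm, in world coordinates, good to about 4 mm: a listed point, or the origin of a listed thing).
The state is a dict: "t": time; "q": joint angles; "joint_vel": joint speeds; "joint_efforts": joint torques, N m; "tcp_pos": TCP position; "tool_rot": TCP orientation; "force": force on the tool from outside, world axes, zero at the start; "ft_torque": the same for the moment, N m; "finger_gap": opening from 0.0 (shut) to 1.0 (fully open).
Only numpy, scipy, OpenCV 4.12 (cv2) and the standard library are available. Lean on these libraries where they do the work, as an engineer would, in place of code of your own. Each camera call takes 0.05 s, during which the arm holds its last target. There are 200 camera calls.

## Working session

There is one attempt and no reset: what is moved stays moved. The work goes in short steps, Python scripts to look and compute and a tool call to move; the robot and the scene stay as the last step left them, time stands still between calls to the robot, and variables do not carry over. Pictures are saved under pics/ and viewed, about 12 in all and at most 16, crops included, and the job is handed in when it is done.

Besides the shell and the picture viewer there is one more tool, called after "Emit:" in YAML: its name, and indented under it one key for each argument. move_arm: Moves the arm, as the interface text tells. Its arguments: {"type":"object","properties":{"series":{"type":"array"}},"required":["series"]}

```bash
ls; mkdir -p pics; cat > h.py <<'E'
import numpy as np, cv2, sys
from plant import ctrl
np.set_printoptions(precision=1,suppress=True)
def save(p,name,crop=None,s=1):
    im=p["pixels"]
    if crop: x0,y0,x1,y1=crop; im=im[y0:y1,x0:x1]
    cv2.imwrite("pics/"+name,cv2.resize(im,None,fx=s,fy=s,interpolation=cv2.INTER_CUBIC))
def world(p):
    K=p["K"];v,u=np.mgrid[0:480,0:640].astype(float)
    xd=(u-K[0,2])/K[0,0];yd=(v-K[1,2])/K[1,1];x,y=xd.copy(),yd.copy()
    for _ in range(10):
        f=1+p["k1"]*(x*x+y*y);x=xd/f;y=yd/f
    z=p["range_z"];P=np.stack([x*z,-y*z,-z,np.ones_like(z)],-1)
    W=P@np.linalg.inv(p["camera_from_world"]).T
    W=W[...,:3];W[z==0]=np.nan
    return W
def proj(p,X):
    c=p["camera_from_world"]@np.append(X,1);a,b=c[0]/-c[2],-c[1]/-c[2]
    f=1+p["k1"]*(a*a+b*b);K=p["K"];return np.array([K[0,0]*a*f+K[0,2],K[1,1]*b*f+K[1,2]])
def places(p,names):
    for n in names:
        print(n,[(np.array(d["location"]),round(d["conf"],2)) for d in ctrl.place_of(p,n)][:3])
E
python3 - <<'E'
from h import *
s=ctrl.state();print(s["t"],s["tcp_pos"],s["tool_rot"],s["finger_gap"])
t=ctrl.read_camera("top");save(t,"top0.png")
N="jig_seat jaw crank_axis crank_knob roll tray pan0 pan0_tip pan1 pan1_tip pan2 pan2_tip pan3 pan3_tip carton pen_cup spare_roll".split()
places(t,N)
p=ctrl.read_camera("side");save(p,"side0.png");print("SIDE")
places(p,N);print(ctrl.state()["t"])
E
```

```text
pics
0.0 [ 151.8 -631.7  403.8] [[-0.   0.2 -1. ]
 [ 0.  -1.  -0.2]
 [-1.  -0.   0. ]] 0.9993844434142678
jig_seat [(array([644.6,  11.8,   7.5]), 0.8)]
jaw [(array([590.8,   9.6,  13. ]), 0.58), (array([654.5,  21.3,  13.5]), 0.44)]
crank_axis [(array([485.6,   2.6,  79.2]), 0.78), (array([656.7, 274.9,  -3.7]), 0.27)]
crank_knob [(array([467. , -30.8, 101.5]), 0.57)]
roll [(array([656.7,  19.8,  14.3]), 0.63), (array([307.3, 247.4,  48.3]), 0.17)]
tray [(array([657.8, 279.2,   1.3]), 0.78)]
pan0 [(array([305.3, 570.4,  -6.2]), 0.91), (array([459.2, 246.6,  -4.7]), 0.78), (array([ 380.2, -112.5,    2.9]), 0.71)]
pan0_tip [(array([306.6, 248. ,  47.6]), 0.64), (array([483.9,   3.8,  78.4]), 0.52)]
pan1 [(array([305.3, 570.4,  -6.2]), 0.91), (array([459.2, 246.6,  -4.7]), 0.78), (array([ 380.2, -112.5,    2.9]), 0.71)]
pan1_tip [(array([ 319.8, -377.4,   57.2]), 0.9), (array([457.1, 398.1,  -0.3]), 0.35)]
pan2 [(array([305.3, 570.4,  -6.2]), 0.91), (array([459.2, 246.6,  -4.7]), 0.78), (array([ 380.2, -112.5,    2.9]), 0.71)]
pan2_tip []
pan3 [(array([305.3, 570.4,  -6.2]), 0.91), (ar
[... 987 characters left out ...]
 457.9, -392.5,    0.4]), 0.67)]
pan1_tip [(array([ 317.5, -380.4,   61.3]), 0.72)]
pan2 [(array([ 376.2, -116.1,    2.5]), 0.81), (array([304.4, 566.6,   3.7]), 0.75), (array([ 457.9, -392.5,    0.4]), 0.67)]
pan2_tip [(array([346.1, 379. ,  93. ]), 0.72)]
pan3 [(array([ 376.2, -116.1,    2.5]), 0.81), (array([304.4, 566.6,   3.7]), 0.75), (array([ 457.9, -392.5,    0.4]), 0.67)]
pan3_tip [(array([ 262.4, -110.5,   93.9]), 0.92), (array([347. , 378.9,  95.7]), 0.8), (array([379.6, 478.4,  88.4]), 0.72)]
carton [(array([ 659.4, -276.1,    1.2]), 0.57), (array([460. , -27. , 100.6]), 0.44)]
pen_cup [(array([ 596.7, -488.2,    3.8]), 0.96)]
spare_roll [(array([602. , 486.8,   0.6]), 0.59)]
1.8
```

View pics/top0.png

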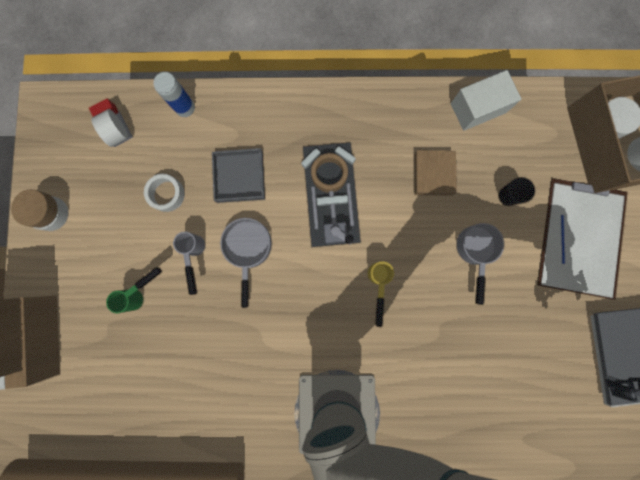

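View pics/side0.png

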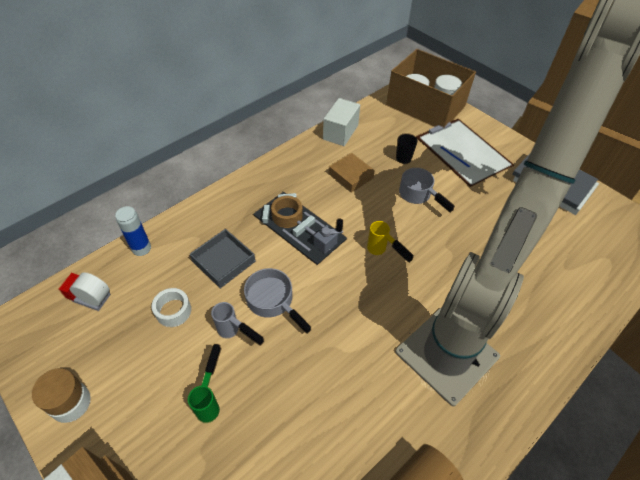

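```bash
cat >> h.py <<'E'
from scipy.optimize import least_squares
def circ(P,r,c0):
    """centre of the outer edge circle radius r: fit of rim ring (mid radius)"""
    f=least_squares(lambda c:np.hypot(P[:,0]-c[0],P[:,1]-c[1])-r,c0,loss="soft_l1",f_scale=2)
    return f.x,np.sqrt(np.median(f.fun**2)),len(P)
def rim(W,c,ro,h,dz=6,wall=4):
    P=W[np.isfinite(W[...,0])]
    d=np.hypot(P[:,0]-c[0],P[:,1]-c[1])
    P=P[(d<ro+25)&(abs(P[:,2]-h)<dz)]
    return P
def handle(W,c,ro,h):
    P=W[np.isfinite(W[...,0])];d=np.hypot(P[:,0]-c[0],P[:,1]-c[1])
    Q=P[(d>ro+40)&(d<ro+100)&(abs(P[:,2]-h-8)<8)]
    v=(Q[:,:2]-c).mean(0);return np.degrees(np.arctan2(v[1],v[0])),len(Q)
E
python3 - <<'E'
from h import *
for cam in("top","side"):
    t=ctrl.read_camera(cam);W=world(t)
    P=W[np.isfinite(W[...,0])]
    print(cam,"table",np.median(P[(abs(P[:,0]-500)<300)&(abs(P[:,1])<400),2]))
    for n,c,ro in(("A",(459,247),68),("B",(458,-392),55),("C",(460,393),30),("roll",(656,20),50)):
        c=np.array(c,float);d=np.hypot(P[:,0]-c[0],P[:,1]-c[1])
        zt=np.percentile(P[(d<ro+5)&(P[:,2]<130),2],97)
        R=P[(d<ro+12)&(abs(P[:,2]-zt)<5)]
        cc,e,k=circ(R,ro-(6 if n=="roll" else 2),c)
        print(n,"top z",zt,cc,e,k,"R pct",np.percentile(np.hypot(*(R[:,:2]-cc).T),[5,50,95]),"handle",handle(W,cc,ro,zt))
    B=P[(abs(P[:,2]-12)<4)&(abs(P[:,0]-600)<170)&(abs(P[:,1]-10)<110)]
    r=cv2.minAreaRect(B[:,:2].astype(np.float32));print("bed",r)
    G=P[(abs(P[:,2]-67)<4)&(abs(P[:,0]-486)<60)&(abs(P[:,1]-3)<60)];print("gear",len(G),np.nanmean(G,0))
    K=P[(abs(P[:,2]-122)<5)&(abs(P[:,0]-486)<80)&(abs(P[:,1]-3)<80)];print("knob",len(K),np.median(K,0) if len(K) else 0)
    for n in("carton","tray"):
        pass
    T=P[(abs(P[:,2]-40)<4)&(abs(P[:,0]-657)<100)&(abs(P[:,1]-277)<100)];r=cv2.minAreaRect(T[:,:2].astype(np.float32));print("tray",r)
    places(t,["jig_seat","crank_axis","crank_knob","jaw"])
E
```

```text
top table 0.6856789509977261
A top z 50.826889404492015 [462.7 245.7] 1.139963317131702 247 R pct [63.6 66.  77.8] handle (np.float64(164.98571347265687), 206)
B top z 67.26774495025514 [ 457.6 -391.5] 1.4151576110069257 237 R pct [50.6 53.4 61.1] handle (np.float64(-177.0355321358882), 204)
C top z 99.32983047551429 [458.4 396.3] 1.466291492221984 139 R pct [25.2 28.3 37.4] handle (np.float64(168.54991894029115), 269)
roll top z 62.544858679996835 [657.2  16. ] 3.000979995779467 367 R pct [38.6 44.2 49.1] handle (np.float64(-174.51413336425804), 34)
bed ((602.4321899414062, 7.79071044921875), (287.4465637207031, 145.63400268554688), 4.740196704864502)
gear 244 [490.5   5.3  66.6]
knob 55 [467.  -31.9 121.5]
tray ((654.0811767578125, 272.47149658203125), (138.8861541748047, 140.9572296142578), 3.7171614170074463)
jig_seat [(array([643.1,  15.9,  10.1]), 0.72)]
crank_axis [(array([488. ,   3.5,  79.2]), 0.62), (array([ 454.7, -393.2,   -1.7]), 0.57)]
crank_knob [(array([467.3, -28.9, 103.4]), 0.54), (array([658.5, 278.3,  -2.1]), 0.21)]
jaw [(array([590.7,   8. ,  10.8]), 0.74)]
side 
[... 244 characters left out ...]
handle (np.float64(-158.67309239079384), 132)
C top z 100.93705734326537 [456.8 398.7] 1.5321597162668765 112 R pct [24.6 28.  35.8] handle (np.float64(167.44729283905409), 257)
roll top z 65.00629349421672 [656.9  21.1] 3.428101107699877 198 R pct [37.1 44.3 49.5] handle (np.float64(-174.81398754388925), 20)
bed ((595.8500366210938, 5.7132720947265625), (326.53326416015625, 214.43789672851562), 2.5973784923553467)
gear 137 [486.6  13.2  67.6]
knob 39 [467.8 -28.3 122.5]
tray ((654.9754028320312, 274.29864501953125), (142.88356018066406, 140.1438446044922), 4.32900857925415)
jig_seat [(array([645.6,  17.8,  11.4]), 0.95)]
crank_axis []
crank_knob []
jaw [(array([585.3,  12.4,  12.3]), 0.75)]
```

Emit:
move_arm:
  series:
    - {"x": 2.3,"y": 4.4}
    - {"x": 4.6,"y": 8.8}
    - {"x": 6.9,"y": 13.2}
    - {"x": 9.2,"y": 17.6}
    - {"x": 11.5,"y": 22}

```text
$.series[0]: bad value
```

Emit:
move_arm:
  series:
    - {"x": 2.3,"y": 4.4}
    - {"x": 4.6,"y": 8.8}
    - {"x": 6.9,"y": 13.2}
    - {"x": 9.2,"y": 17.6}
    - {"x": 11.5,"y": 22}

```text
$.series[0]: bad value
```

Emit:
move_arm:
  series:
    - {"x": 2.3,"y": 4.4}
    - {"x": 4.6,"y": 8.8}
    - {"x": 8.6,"y": 16.2,"z": -2}
    - {"x": 8.6,"y": 16.2,"z": -6}
    - {"x": 8.6,"y": 16.2,"z": -6,"gripper": 0.6}

```text
$.series[0]: bad value
```

```bash
python3 - <<'E'
from h import *
s=ctrl.state();print(s["t"],s["tcp_pos"],s["tool_rot"],s["finger_gap"],s["q"])
E
```

```text
2.3 [ 151.9 -632.   404.7] [[ 0.   0.2 -1. ]
 [-0.  -1.  -0.2]
 [-1.   0.  -0. ]] 1.0006409060148471 [ 1.3  0.6  0.   1.5 -0.   1.  -0. ]
```

Emit:
move_arm:
  series:
    - {"x": 2.3,"y": 4.4,"z": 0,"rx": 0,"ry": 0,"rz": 0,"gripper": 1}
    - {"x": 11.5,"y": 22,"z": 0,"rx": 0,"ry": 0,"rz": 0,"gripper": 1}
    - {"x": 11.5,"y": 22,"z": 0,"rx": 0,"ry": 0,"rz": 0,"gripper": 1}
    - {"x": 11.5,"y": 22,"z": 0,"rx": 0,"ry": 0,"rz": 0,"gripper": 1}
    - {"x": 11.5,"y": 22,"z": 0,"rx": 0,"ry": 0,"rz": 0,"gripper": 1}

```text
t: 2.8
tcp_pos: [267.6, -410.1, 404.9]
tool_rot: [[0.001, 0.234, -0.972], [-0.0, -0.972, -0.234], [-1.0, 0.001, -0.001]]
force: [0.8, -0.3, 0.8]
finger_gap: 0.997
```

Emit:
move_arm:
  series:
    - {"x": 11.5,"y": 22,"z": 0,"rx": 0,"ry": 0,"rz": 0,"gripper": 0.6}
    - {"x": 11.5,"y": 22,"z": 0,"rx": 0,"ry": 0,"rz": 0,"gripper": 0.6}
    - {"x": 11.5,"y": 22,"z": 0,"rx": 0,"ry": 0,"rz": 0,"gripper": 0.6}
    - {"x": 11.5,"y": 22,"z": 0,"rx": 0,"ry": 0,"rz": 0,"gripper": 0.6}
    - {"x": 11.5,"y": 22,"z": 0,"rx": 0,"ry": 0,"rz": 0,"gripper": 0.6}

```text
t: 3.3
tcp_pos: [382.6, -190.1, 405.1]
tool_rot: [[0.001, 0.234, -0.972], [-0.0, -0.972, -0.234], [-1.0, 0.001, -0.001]]
force: [1.3, -0.5, -0.0]
finger_gap: 0.597
```

Emit:
move_arm:
  series:
    - {"x": 4.2,"y": 8,"z": 0,"rx": 0,"ry": 0,"rz": 0,"gripper": 0.6}
    - {"x": 8.5,"y": 16,"z": 0,"rx": 0,"ry": 0,"rz": 0,"gripper": 0.6}
    - {"x": 8.5,"y": 16,"z": 0,"rx": 0,"ry": 0,"rz": 0,"gripper": 0.6}
    - {"x": 8.5,"y": 16,"z": -5,"rx": 0,"ry": 0,"rz": 0,"gripper": 0.6}
    - {"x": 8.5,"y": 16,"z": -8,"rx": 0,"ry": 0,"rz": 0,"gripper": 0.6}

```text
t: 3.8
tcp_pos: [469.1, -28.0, 324.6]
tool_rot: [[0.006, 0.24, -0.971], [0.002, -0.971, -0.24], [-1.0, -0.001, -0.006]]
force: [0.7, -2.2, 0.3]
finger_gap: 0.595
```

```bash
python3 - <<'E'
from h import *
s=ctrl.state();print(s["t"],s["tcp_pos"],s["tool_rot"],s["finger_gap"],s["q"])
t=ctrl.read_camera("side");save(t,"k1.png",(150,130,470,450),1.8)
E
```

```text
3.8 [469.1 -28.  324.6] [[ 0.   0.2 -1. ]
 [ 0.  -1.  -0.2]
 [-1.  -0.  -0. ]] 0.5953886537159431 [ 0.   0.5 -0.1  2.1  0.1  0.5 -1.4]
```

View pics/k1.png

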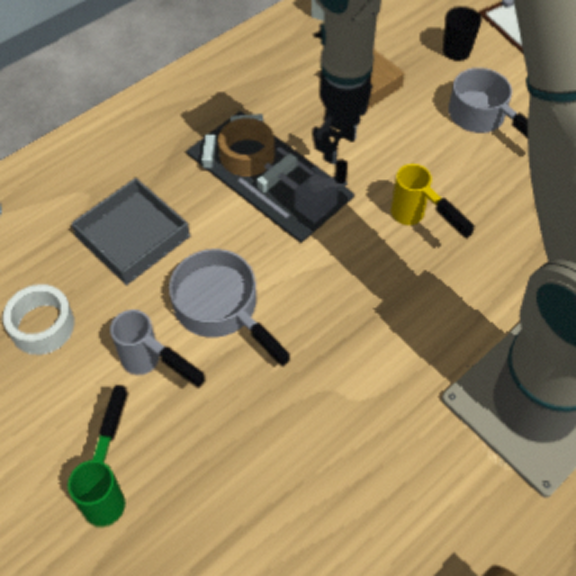

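The crop shows three slim pans: grey at (133,335), yellow at (410,195) and green at (95,495). The plain steel one is pan3, since its rim is at 99 mm and it is neither green nor yellow. The gripper is over the black knob at (340,170).

Emit:
move_arm:
  series:
    - {"x": -0.2,"y": -0.2,"z": -3,"rx": 0,"ry": 0,"rz": 0,"gripper": 0.6}
    - {"x": -0.2,"y": -0.2,"z": -6.2,"rx": 0,"ry": 0,"rz": 0,"gripper": 0.6}
    - {"x": -0.2,"y": -0.2,"z": -6.2,"rx": 0,"ry": 0,"rz": 0,"gripper": 0.1}
    - {"x": -0.2,"y": -0.2,"z": -6.2,"rx": 0,"ry": 0,"rz": 0,"gripper": 0.1}
    - {"x": -0.2,"y": -0.2,"z": -6.2,"rx": 0,"ry": 0,"rz": 0,"gripper": 0.1}

```text
t: 4.35
tcp_pos: [464.8, -33.8, 263.8]
tool_rot: [[0.0, 0.234, -0.972], [0.0, -0.972, -0.234], [-1.0, -0.0, -0.0]]
force: [-0.8, 2.4, -9.1]
finger_gap: 0.239
```

Emit:
move_arm:
  series:
    - {"x": 2.01,"y": -0.5,"z": 0,"rx": 0,"ry": 0,"rz": 0,"gripper": 0.1}
    - {"x": 4.0,"y": 0.07,"z": 0,"rx": 0,"ry": 0,"rz": 0,"gripper": 0.1}
    - {"x": 5.44,"y": 1.56,"z": 0,"rx": 0,"ry": 0,"rz": 0,"gripper": 0.1}
    - {"x": 5.94,"y": 3.57,"z": 0,"rx": 0,"ry": 0,"rz": 0,"gripper": 0.1}
    - {"x": 5.37,"y": 5.56,"z": 0,"rx": 0,"ry": 0,"rz": 0,"gripper": 0.1}

```text
t: 4.85
tcp_pos: [518.7, 20.2, 263.7]
tool_rot: [[-0.0, 0.231, -0.973], [-0.002, -0.973, -0.231], [-1.0, 0.002, 0.001]]
force: [-2.3, -5.3, -6.3]
finger_gap: 0.241
```

Low force; it follows. Continue.

Emit:
move_arm:
  series:
    - {"x": -1.49,"y": 1.44,"z": 0,"rx": 0,"ry": 0,"rz": 0,"gripper": 0.1}
    - {"x": -3.5,"y": 1.94,"z": 0,"rx": 0,"ry": 0,"rz": 0,"gripper": 0.1}
    - {"x": -5.49,"y": 1.37,"z": 0,"rx": 0,"ry": 0,"rz": 0,"gripper": 0.1}
    - {"x": -6.93,"y": -0.12,"z": 0,"rx": 0,"ry": 0,"rz": 0,"gripper": 0.1}
    - {"x": -7.43,"y": -2.13,"z": 0,"rx": 0,"ry": 0,"rz": 0,"gripper": 0.1}

```text
t: 5.35
tcp_pos: [442.7, 1.9, 263.8]
tool_rot: [[-0.001, 0.238, -0.971], [0.002, -0.971, -0.238], [-1.0, -0.002, 0.0]]
force: [2.6, 3.7, -10.8]
finger_gap: 0.239
```

Emit:
move_arm:
  series:
    - {"x": 0.57,"y": -1.99,"z": 0,"rx": 0,"ry": 0,"rz": 0,"gripper": 0.1}
    - {"x": 2.06,"y": -3.43,"z": 0,"rx": 0,"ry": 0,"rz": 0,"gripper": 0.1}
    - {"x": 4.07,"y": -3.93,"z": 0,"rx": 0,"ry": 0,"rz": 0,"gripper": 0.1}
    - {"x": 6.06,"y": -3.36,"z": 0,"rx": 0,"ry": 0,"rz": 0,"gripper": 0.1}
    - {"x": 7.5,"y": -1.87,"z": 0,"rx": 0,"ry": 0,"rz": 0,"gripper": 0.1}

```text
t: 5.85
tcp_pos: [517.8, -19.2, 263.6]
tool_rot: [[-0.006, 0.231, -0.973], [-0.0, -0.973, -0.231], [-1.0, -0.001, 0.006]]
force: [-11.1, 1.9, -1.9]
finger_gap: 0.235
```

```bash
python3 - <<'E'
from h import *
s=ctrl.state();print(s["t"],s["tcp_pos"],s["force"],s["finger_gap"])
for c in("top","side"):
  t=ctrl.read_camera(c);places(t,["jaw","jig_seat"])
E
```

```text
5.85 [517.8 -19.2 263.6] [-11.1   1.9  -1.9] 0.2353965329213467
jaw [(array([549.5,   7.2,  10.1]), 0.41)]
jig_seat [(array([644.1,  17.7,  13. ]), 0.9)]
jaw [(array([311.2, 244.4,  44.1]), 0.61), (array([551.9,   8.8,  14.7]), 0.47)]
jig_seat [(array([645.4,  19.5,  12.9]), 0.84), (array([312.8, 245. ,  46.6]), 0.23)]
```

Emit:
move_arm:
  series:
    - {"x": 0.5,"y": 2.01,"z": 0,"rx": 0,"ry": 0,"rz": 0,"gripper": 0.1}
    - {"x": -0.07,"y": 4.0,"z": 0,"rx": 0,"ry": 0,"rz": 0,"gripper": 0.1}
    - {"x": -1.56,"y": 5.44,"z": 0,"rx": 0,"ry": 0,"rz": 0,"gripper": 0.1}
    - {"x": -3.57,"y": 5.94,"z": 0,"rx": 0,"ry": 0,"rz": 0,"gripper": 0.1}
    - {"x": -3.57,"y": 5.94,"z": 0,"rx": 0,"ry": 0,"rz": 0,"gripper": 0.6}

```text
t: 6.65
tcp_pos: [481.9, 41.3, 264.0]
tool_rot: [[-0.001, 0.235, -0.972], [-0.0, -0.972, -0.235], [-1.0, -0.0, 0.001]]
force: [0.0, 0.0, 0.7]
finger_gap: 0.391
```

Emit:
move_arm:
  series:
    - {"x": 0,"y": 0,"z": 0,"rx": 0,"ry": 0,"rz": 0,"gripper": 0.6}
    - {"x": 0,"y": 0,"z": 5,"rx": 0,"ry": 0,"rz": 0,"gripper": 0.6}
    - {"x": 3,"y": 0,"z": 10,"rx": 0,"ry": 0,"rz": 0,"gripper": 0.6}
    - {"x": 7,"y": -1.5,"z": 10,"rx": 0,"ry": 0,"rz": 0,"gripper": 0.6}
    - {"x": 12,"y": -2.5,"z": 10,"rx": 0,"ry": 0,"rz": 0,"gripper": 0.6}

```text
t: 7.15
tcp_pos: [605.2, 14.6, 367.6]
tool_rot: [[0.008, 0.233, -0.973], [-0.0, -0.973, -0.233], [-1.0, 0.002, -0.008]]
force: [1.1, -0.3, -0.1]
finger_gap: 0.598
```

```bash
python3 - <<'E'
from h import *
s=ctrl.state();print(s["t"],s["tcp_pos"],s["tool_rot"],s["force"],s["finger_gap"])
for c in("top","side"):
  t=ctrl.read_camera(c);places(t,["jaw","roll","crank_knob"]);P=world(t);P=P[np.isfinite(P[...,0])]
  R=P[(abs(P[:,2]-61-(2 if c=="side" else 0))<4)&(np.hypot(P[:,0]-657,P[:,1]-18)<58)];print(circ(R,44,(657,18)))
save(t,"k2.png",(150,130,470,450),1.8)
E
```

```text
7.15 [605.2  14.6 367.6] [[ 0.   0.2 -1. ]
 [-0.  -1.  -0.2]
 [-1.   0.  -0. ]] [ 1.1 -0.3 -0.1] 0.5984815734144266
jaw []
roll []
crank_knob [(array([308.8, 250.1,  48.6]), 0.65)]
(array([666.8,  19.8]), np.float64(0.06559966308791587), 3)
jaw [(array([540.5,   5.9,  14.6]), 0.41)]
roll [(array([657. ,  22.3,   8.6]), 0.71)]
crank_knob [(array([ 460. , -392.9,    2.8]), 0.5), (array([485.5,  43.1, 101.1]), 0.4)]
(array([657. ,  20.6]), np.float64(3.2197769569534316), 229)
```

View pics/k2.png

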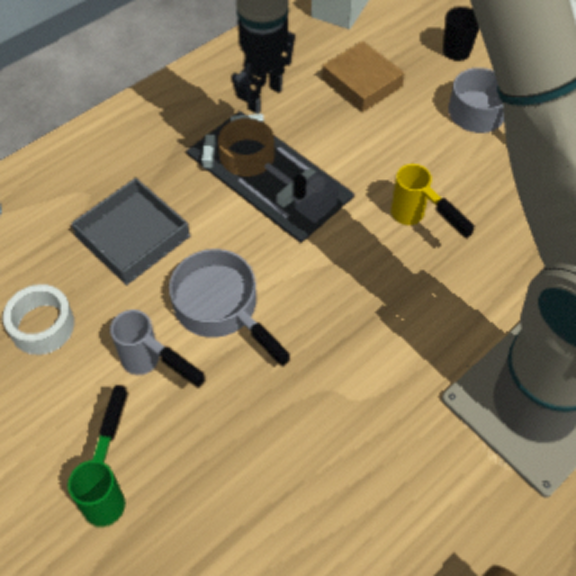

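Emit:
move_arm:
  series:
    - {"x": 2.2,"y": 2.3,"z": -3,"rx": 0,"ry": 0,"rz": 0,"gripper": 0.6}
    - {"x": 4.3,"y": 4.5,"z": -5.5,"rx": 0,"ry": 0,"rz": 0,"gripper": 0.6}
    - {"x": 4.3,"y": 4.5,"z": -9.5,"rx": 0,"ry": 0,"rz": 0,"gripper": 0.6}
    - {"x": 4.3,"y": 4.5,"z": -12.5,"rx": 0,"ry": 0,"rz": 0,"gripper": 0.6}
    - {"x": 4.3,"y": 4.5,"z": -14.8,"rx": 0,"ry": 0,"rz": 0,"gripper": 0.6}

```text
t: 8.05
tcp_pos: [644.3, 61.8, 212.8]
tool_rot: [[-0.003, 0.235, -0.972], [-0.0, -0.972, -0.235], [-1.0, -0.0, 0.003]]
force: [0.5, -0.7, 0.7]
finger_gap: 0.6
```

Emit:
move_arm:
  series:
    - {"x": 0,"y": 0,"z": 0,"rx": 0,"ry": 0,"rz": 0,"gripper": 0.3}
    - {"x": 0,"y": 0,"z": 0,"rx": 0,"ry": 0,"rz": 0,"gripper": 0.0}
    - {"x": 0,"y": 0,"z": 0,"rx": 0,"ry": 0,"rz": 0,"gripper": 0.0}
    - {"x": 0,"y": 0,"z": 0,"rx": 0,"ry": 0,"rz": 0,"gripper": 0.0}
    - {"x": 0,"y": 0,"z": 0,"rx": 0,"ry": 0,"rz": 0,"gripper": 0.0}

```text
t: 8.55
tcp_pos: [646.3, 61.3, 216.6]
tool_rot: [[0.003, 0.234, -0.972], [0.0, -0.972, -0.234], [-1.0, 0.0, -0.003]]
force: [-1.8, -0.7, 6.0]
finger_gap: 0.108
```

Emit:
move_arm:
  series:
    - {"x": 0,"y": 0,"z": 2.5,"rx": 0,"ry": 0,"rz": 0,"gripper": 0.0}
    - {"x": 0,"y": 1.5,"z": 6,"rx": 0,"ry": 0,"rz": 0,"gripper": 0.0}
    - {"x": 0,"y": 5.5,"z": 8,"rx": 0,"ry": 0,"rz": 0,"gripper": 0.0}
    - {"x": 0,"y": 10,"z": 8,"rx": 0,"ry": 0,"rz": 0,"gripper": 0.0}
    - {"x": 0,"y": 14.5,"z": 8,"rx": 0,"ry": 0,"rz": 0,"gripper": 0.0}

```text
t: 9.05
tcp_pos: [645.8, 207.3, 296.4]
tool_rot: [[0.002, 0.232, -0.973], [0.001, -0.973, -0.232], [-1.0, -0.0, -0.002]]
force: [0.0, 0.3, -1.0]
finger_gap: 0.111
```

Emit:
move_arm:
  series:
    - {"x": 0,"y": 4,"z": 0,"rx": 0,"ry": 0,"rz": 0,"gripper": 0.0}
    - {"x": 0,"y": 8,"z": 0,"rx": 0,"ry": 0,"rz": 0,"gripper": 0.0}
    - {"x": 0,"y": 10,"z": 0,"rx": 0,"ry": 0,"rz": 0,"gripper": 0.0}
    - {"x": 0,"y": 10,"z": 0,"rx": 0,"ry": 0,"rz": 0,"gripper": 0.0}
    - {"x": 0,"y": 10,"z": 0,"rx": 0,"ry": 0,"rz": 0,"gripper": 0.0}

```text
t: 9.55
tcp_pos: [645.7, 304.9, 294.5]
tool_rot: [[-0.0, 0.233, -0.972], [-0.002, -0.972, -0.233], [-1.0, 0.002, 0.001]]
force: [-0.8, 0.1, -1.2]
finger_gap: 0.115
```

```bash
python3 - <<'E'
from h import *
s=ctrl.state();print(s["t"],s["tcp_pos"],s["force"],s["finger_gap"])
t=ctrl.read_camera("side");places(t,["roll","tray"])
save(t,"r1.png",(150,130,350,330),2.5)
E
```

```text
9.55 [645.7 304.9 294.5] [-0.8  0.1 -1.2] 0.11542707316126732
roll [(array([657.2, 267.5,  88.4]), 0.69), (array([482.7,  47.2, 100.8]), 0.67)]
tray [(array([654.8, 273.8,   1.5]), 0.83), (array([ 593.8, -492.1,    4.3]), 0.45)]
```

View pics/r1.png

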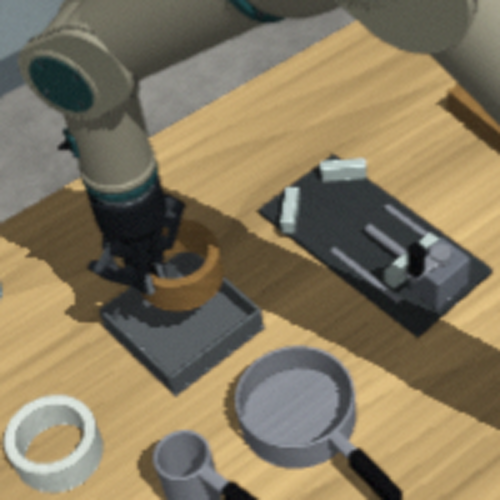

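The roll hangs level in the grip over the tray (crop (185,270)), so lower it and release.

Emit:
move_arm:
  series:
    - {"x": 0,"y": 0,"z": -4,"rx": 0,"ry": 0,"rz": 0,"gripper": 0.0}
    - {"x": 0,"y": 0,"z": -7,"rx": 0,"ry": 0,"rz": 0,"gripper": 0.0}
    - {"x": 0,"y": 0,"z": -8.3,"rx": 0,"ry": 0,"rz": 0,"gripper": 0.0}
    - {"x": 0,"y": 0,"z": -8.3,"rx": 0,"ry": 0,"rz": 0,"gripper": 0.0}
    - {"x": 0,"y": 0,"z": -8.3,"rx": 0,"ry": 0,"rz": 0,"gripper": 0.25}

```text
t: 10.2
tcp_pos: [646.5, 305.3, 212.5]
tool_rot: [[0.002, 0.232, -0.973], [0.0, -0.973, -0.232], [-1.0, 0.0, -0.002]]
force: [0.1, -0.3, 0.0]
finger_gap: 0.248
```

Emit:
move_arm:
  series:
    - {"x": 0,"y": 0,"z": 0,"rx": 0,"ry": 0,"rz": 0,"gripper": 0.28}
    - {"x": 0,"y": 0,"z": 0,"rx": 0,"ry": 0,"rz": 0,"gripper": 0.28}
    - {"x": 0,"y": 0,"z": 3,"rx": 0,"ry": 0,"rz": 0,"gripper": 0.28}
    - {"x": 0,"y": 0,"z": 7,"rx": 0,"ry": 0,"rz": 0,"gripper": 0.28}
    - {"x": 0,"y": 0,"z": 11,"rx": 0,"ry": 0,"rz": 0,"gripper": 0.4}

```text
t: 10.7
tcp_pos: [645.5, 306.1, 323.0]
tool_rot: [[-0.0, 0.234, -0.972], [-0.0, -0.972, -0.234], [-1.0, 0.0, 0.0]]
force: [0.3, -0.5, -0.6]
finger_gap: 0.399
```

Emit:
move_arm:
  series:
    - {"x": -4,"y": -0.5,"z": 0,"rx": 0,"ry": 0,"rz": 0.14,"gripper": 0.5}
    - {"x": -8,"y": -1,"z": 0,"rx": 0,"ry": 0,"rz": 0.28,"gripper": 0.6}
    - {"x": -12,"y": -1.5,"z": 0,"rx": 0,"ry": 0,"rz": 0.42,"gripper": 0.6}
    - {"x": -16,"y": -2,"z": 0,"rx": 0,"ry": 0,"rz": 0.56,"gripper": 0.6}
    - {"x": -20,"y": -2.5,"z": 0,"rx": 0,"ry": 0,"rz": 0.7,"gripper": 0.6}

```text
t: 11.2
tcp_pos: [444.1, 280.9, 322.5]
tool_rot: [[0.002, 0.808, -0.589], [0.001, -0.589, -0.808], [-1.0, 0.001, -0.002]]
force: [0.2, 0.2, -0.4]
finger_gap: 0.599
```

Emit:
move_arm:
  series:
    - {"x": -4.4,"y": -0.5,"z": 0,"rx": 0,"ry": 0,"rz": 0.14,"gripper": 0.6}
    - {"x": -4.4,"y": -0.5,"z": -3,"rx": 0,"ry": 0,"rz": 0.2,"gripper": 0.6}
    - {"x": -4.4,"y": -0.5,"z": -5,"rx": 0,"ry": 0,"rz": 0.2,"gripper": 0.6}
    - {"x": -4.4,"y": -0.5,"z": -5,"rx": 0,"ry": 0,"rz": 0.2,"gripper": 0.6}
    - {"x": -4.4,"y": -0.5,"z": -5,"rx": 0,"ry": 0,"rz": 0.2,"gripper": 0.6}

```text
t: 11.7
tcp_pos: [402.0, 276.4, 272.2]
tool_rot: [[0.001, 0.907, -0.422], [0.0, -0.422, -0.907], [-1.0, 0.0, -0.0]]
force: [0.3, 0.8, 0.5]
finger_gap: 0.602
```

```bash
python3 - <<'E'
from h import *
s=ctrl.state();print(s["t"],s["tcp_pos"],s["tool_rot"],s["force"],s["finger_gap"],s["q"])
t=ctrl.read_camera("side");places(t,["roll","pan0_tip","pan3_tip"])
save(t,"p1.png",(180,160,380,360),2.5)
E
```

```text
11.7 [402.  276.4 272.2] [[ 0.   0.9 -0.4]
 [ 0.  -0.4 -0.9]
 [-1.   0.  -0. ]] [0.3 0.8 0.5] 0.6015259570922246 [-0.5  0.6 -0.2  2.1  0.3  0.5 -1.4]
roll [(array([656.7, 264.2,   3.2]), 0.87), (array([458.2, 250.3,   1.4]), 0.61)]
pan0_tip [(array([312.7, 248.3,  47.4]), 0.81)]
pan3_tip [(array([376. , 484. ,  90.9]), 0.7), (array([ 260.1, -107.2,   95.9]), 0.69), (array([342.9, 379.6,  95.9]), 0.58)]
```

View pics/p1.png

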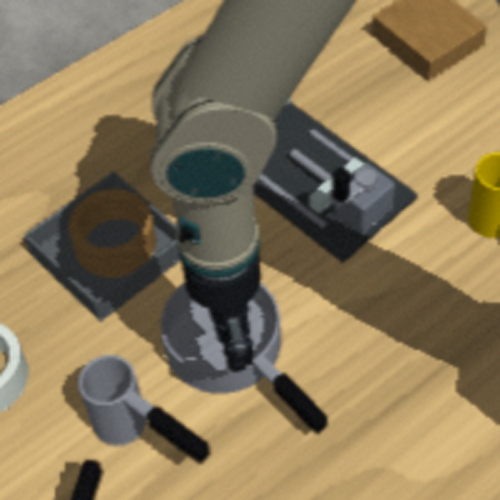

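The roll lies flat in the tray (112,235) and the gripper is over pan0's wall beside its handle (238,340). Descend and grip.

Emit:
move_arm:
  series:
    - {"x": 0.1,"y": 0,"z": -3.5,"rx": 0,"ry": 0,"rz": 0,"gripper": 0.6}
    - {"x": 0.1,"y": 0,"z": -6.9,"rx": 0,"ry": 0,"rz": 0,"gripper": 0.6}
    - {"x": 0.1,"y": 0,"z": -6.9,"rx": 0,"ry": 0,"rz": 0,"gripper": 0.2}
    - {"x": 0.1,"y": 0,"z": -6.9,"rx": 0,"ry": 0,"rz": 0,"gripper": 0}
    - {"x": 0.1,"y": 0,"z": -6.9,"rx": 0,"ry": 0,"rz": 0,"gripper": 0}

```text
t: 12.4
tcp_pos: [403.2, 276.6, 204.2]
tool_rot: [[0.002, 0.907, -0.421], [0.002, -0.421, -0.907], [-1.0, 0.001, -0.002]]
force: [0.6, 0.4, 0.3]
finger_gap: 0.098
```

Emit:
move_arm:
  series:
    - {"x": 0,"y": 0,"z": 0,"rx": 0,"ry": 0,"rz": 0,"gripper": 0}
    - {"x": 0,"y": 0,"z": 0,"rx": 0,"ry": 0,"rz": 0,"gripper": 0}
    - {"x": 0,"y": 0,"z": 0,"rx": 0,"ry": 0,"rz": 0,"gripper": 0}
    - {"x": 0,"y": 0,"z": 0.5,"rx": 0,"ry": 0,"rz": 0,"gripper": 0}
    - {"x": 0,"y": 0,"z": 2,"rx": 0,"ry": 0,"rz": 0,"gripper": 0}

```text
t: 12.9
tcp_pos: [402.1, 275.8, 222.6]
tool_rot: [[-0.002, 0.907, -0.421], [-0.001, -0.421, -0.907], [-1.0, -0.001, 0.002]]
force: [0.2, 0.2, -3.3]
finger_gap: 0.033
```

```bash
cat >> h.py <<'E'
def ring(c,r,h,t=None,tol=5):
    """refit rim of radius r at height h near c, both cameras; also plane tilt (slopes x,y)"""
    for cam in("top","side"):
        t=ctrl.read_camera(cam);W=world(t);P=W[np.isfinite(W[...,0])];z=h+(2.3 if cam=="side" else .7)
        d=np.hypot(P[:,0]-c[0],P[:,1]-c[1]);R=P[(abs(d-r)<14)&(abs(P[:,2]-z)<tol)]
        if len(R)<15: print(cam,"few",len(R));continue
        cc,e,k=circ(R,r,c);d=np.hypot(*(R[:,:2]-cc).T);Q=R[abs(d-r)<4]
        s=np.linalg.lstsq(np.c_[Q[:,:2]-cc,np.ones(len(Q))],Q[:,2],rcond=None)[0] if len(Q)>5 else 0
        print(cam,cc,"err %.1f n %d"%(e,k),"slope %.3f %.3f z %.1f"%tuple(s))
    return t
E
python3 - <<'E'
from h import *
s=ctrl.state();print(s["t"],s["tcp_pos"],s["force"],s["ft_torque"],s["finger_gap"])
ring((463,248),66,70,tol=12)
E
```

```text
12.9 [402.1 275.8 222.6] [ 0.2  0.2 -3.3] [0.1 0.1 0. ] 0.03328372722772208
top [463.  248.7] err 1.1 n 247 slope -0.010 -0.004 z 66.0
side [464.1 253.9] err 1.3 n 252 slope -0.012 -0.002 z 68.9
```

Emit:
move_arm:
  series:
    - {"x": 0,"y": 0,"z": 3.5,"rx": 0,"ry": 0,"rz": 0,"gripper": 0}
    - {"x": 2,"y": -1.5,"z": 7,"rx": 0,"ry": 0,"rz": -0.13,"gripper": 0}
    - {"x": 4,"y": -3,"z": 7,"rx": 0,"ry": 0,"rz": -0.27,"gripper": 0}
    - {"x": 6,"y": -4.5,"z": 7,"rx": 0,"ry": 0,"rz": -0.41,"gripper": 0}
    - {"x": 8,"y": -6,"z": 7,"rx": 0,"ry": 0,"rz": -0.55,"gripper": 0}

```text
t: 13.5
tcp_pos: [483.1, 215.3, 292.8]
tool_rot: [[0.0, 0.548, -0.837], [0.0, -0.837, -0.548], [-1.0, -0.0, -0.0]]
force: [0.3, 0.1, -2.6]
finger_gap: 0.027
```

Emit:
move_arm:
  series:
    - {"x": 2,"y": -1.6,"z": 0,"rx": 0,"ry": 0,"rz": -0.14,"gripper": 0}
    - {"x": 4,"y": -3.2,"z": 0,"rx": 0,"ry": 0,"rz": -0.28,"gripper": 0}
    - {"x": 6,"y": -4.8,"z": 0,"rx": 0,"ry": 0,"rz": -0.42,"gripper": 0}
    - {"x": 8,"y": -6.4,"z": 0,"rx": 0,"ry": 0,"rz": -0.56,"gripper": 0}
    - {"x": 10,"y": -8,"z": 0,"rx": 0,"ry": 0,"rz": -0.7,"gripper": 0}

```text
t: 14.0
tcp_pos: [583.0, 135.5, 292.2]
tool_rot: [[-0.001, -0.12, -0.993], [-0.0, -0.993, 0.12], [-1.0, 0.0, 0.001]]
force: [-0.4, 0.5, -2.6]
finger_gap: 0.029
```

Emit:
move_arm:
  series:
    - {"x": 3,"y": -2.2,"z": 0,"rx": 0,"ry": 0,"rz": -0.14,"gripper": 0}
    - {"x": 6,"y": -4.4,"z": 0,"rx": 0,"ry": 0,"rz": -0.28,"gripper": 0}
    - {"x": 8.6,"y": -6.2,"z": 0,"rx": 0,"ry": 0,"rz": -0.41,"gripper": 0}
    - {"x": 8.6,"y": -6.2,"z": 0,"rx": 0,"ry": 0,"rz": -0.41,"gripper": 0}
    - {"x": 8.6,"y": -6.2,"z": 0,"rx": 0,"ry": 0,"rz": -0.41,"gripper": 0}

```text
t: 14.5
tcp_pos: [668.3, 73.7, 291.6]
tool_rot: [[-0.002, -0.501, -0.865], [-0.0, -0.865, 0.501], [-1.0, 0.001, 0.001]]
force: [-0.5, 0.5, -3.2]
finger_gap: 0.032
```

```bash
python3 - <<'E'
from h import *
s=ctrl.state();print(s["t"],s["tcp_pos"],s["force"],s["tool_rot"][:,1],s["finger_gap"])
t=ring((639,15),66,138,tol=15);places(t,["pan0_tip"])
save(t,"p2.png",(180,130,380,330),2.5)
E
```

```text
14.5 [668.3  73.7 291.6] [-0.5  0.5 -3.2] [-0.5 -0.9  0. ] 0.032154691107006736
top [638.7  14.2] err 1.2 n 216 slope -0.012 -0.019 z 133.5
side [640.2  18.8] err 1.6 n 340 slope 0.030 0.019 z 135.3
pan0_tip [(array([642.4, 168. , 132.6]), 0.86), (array([ 659. , -279. ,    3.1]), 0.64)]
```

View pics/p2.png

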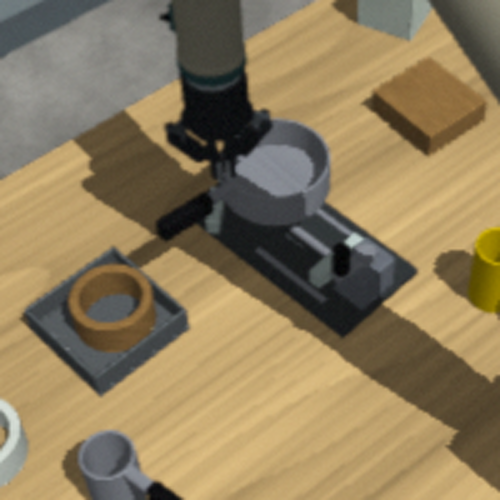

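pan0 is held level at crop (275,170), over the bed, with its handle toward the tray. Lower and release it.

Emit:
move_arm:
  series:
    - {"x": 0,"y": 0,"z": -3.5,"rx": 0,"ry": 0,"rz": 0,"gripper": 0}
    - {"x": 0,"y": 0,"z": -6,"rx": 0,"ry": 0,"rz": 0,"gripper": 0}
    - {"x": 0,"y": 0,"z": -7.3,"rx": 0,"ry": 0,"rz": 0,"gripper": 0}
    - {"x": 0,"y": 0,"z": -7.7,"rx": 0,"ry": 0,"rz": 0,"gripper": 0}
    - {"x": 0,"y": 0,"z": -7.7,"rx": 0,"ry": 0,"rz": 0,"gripper": 0}

```text
t: 15.15
tcp_pos: [668.3, 74.9, 216.6]
tool_rot: [[-0.0, -0.5, -0.866], [0.001, -0.866, 0.5], [-1.0, -0.0, 0.001]]
force: [0.8, 1.1, -3.1]
finger_gap: 0.029
```

Emit:
move_arm:
  series:
    - {"x": 0,"y": 0,"z": 0,"rx": 0,"ry": 0,"rz": 0,"gripper": 0.2}
    - {"x": 0,"y": 0,"z": 0,"rx": 0,"ry": 0,"rz": 0,"gripper": 0.3}
    - {"x": 0,"y": 0,"z": 3,"rx": 0,"ry": 0,"rz": 0,"gripper": 0.4}
    - {"x": 0,"y": 0,"z": 7,"rx": 0,"ry": 0,"rz": 0,"gripper": 0.5}
    - {"x": 0,"y": 0,"z": 12,"rx": 0,"ry": 0,"rz": 0,"gripper": 0.6}

```text
t: 15.65
tcp_pos: [668.0, 74.2, 335.8]
tool_rot: [[-0.003, -0.5, -0.866], [-0.001, -0.866, 0.5], [-1.0, 0.002, 0.002]]
force: [1.6, 0.3, 0.5]
finger_gap: 0.599
```

Emit:
move_arm:
  series:
    - {"x": -2.1,"y": -4,"z": 0,"rx": 0,"ry": 0,"rz": -0.12,"gripper": 0.6}
    - {"x": -4.3,"y": -8,"z": 0,"rx": 0,"ry": 0,"rz": -0.24,"gripper": 0.6}
    - {"x": -6.4,"y": -12,"z": 0,"rx": 0,"ry": 0,"rz": -0.36,"gripper": 0.6}
    - {"x": -8.6,"y": -16,"z": 0,"rx": 0,"ry": 0,"rz": -0.48,"gripper": 0.6}
    - {"x": -10.7,"y": -20,"z": 0,"rx": 0,"ry": 0,"rz": -0.61,"gripper": 0.6}

```text
t: 16.15
tcp_pos: [560.7, -127.2, 336.5]
tool_rot: [[0.002, -0.908, -0.419], [-0.0, -0.419, 0.908], [-1.0, -0.001, -0.001]]
force: [-0.0, -0.0, 0.7]
finger_gap: 0.601
```

Emit:
move_arm:
  series:
    - {"x": -2.1,"y": -4,"z": 0,"rx": 0,"ry": 0,"rz": 0,"gripper": 0.6}
    - {"x": -4.3,"y": -8,"z": 0,"rx": 0,"ry": 0,"rz": 0,"gripper": 0.6}
    - {"x": -6.4,"y": -12,"z": 0,"rx": 0,"ry": 0,"rz": 0,"gripper": 0.6}
    - {"x": -8.6,"y": -16,"z": 0,"rx": 0,"ry": 0,"rz": 0,"gripper": 0.6}
    - {"x": -10.7,"y": -20,"z": 0,"rx": 0,"ry": 0,"rz": 0,"gripper": 0.6}

```text
t: 16.65
tcp_pos: [453.7, -327.4, 336.4]
tool_rot: [[0.001, -0.906, -0.423], [-0.001, -0.423, 0.906], [-1.0, -0.001, -0.001]]
force: [0.4, -0.6, -0.6]
finger_gap: 0.599
```

Emit:
move_arm:
  series:
    - {"x": -2.2,"y": -4.3,"z": 0,"rx": 0,"ry": 0,"rz": 0,"gripper": 0.6}
    - {"x": -4.5,"y": -8.7,"z": 0,"rx": 0,"ry": 0,"rz": 0,"gripper": 0.6}
    - {"x": -4.5,"y": -8.7,"z": -3,"rx": 0,"ry": 0,"rz": 0,"gripper": 0.6}
    - {"x": -4.5,"y": -8.7,"z": -5,"rx": 0,"ry": 0,"rz": 0,"gripper": 0.6}
    - {"x": -4.5,"y": -8.7,"z": -5,"rx": 0,"ry": 0,"rz": 0,"gripper": 0.6}

```text
t: 17.15
tcp_pos: [408.7, -412.4, 283.8]
tool_rot: [[-0.003, -0.907, -0.422], [0.003, -0.422, 0.907], [-1.0, 0.001, 0.004]]
force: [-0.7, 0.3, 1.0]
finger_gap: 0.599
```

```bash
python3 - <<'E'
from h import *
s=ctrl.state();print(s["t"],s["tcp_pos"],s["tool_rot"][:,1],s["q"])
ring((640,16),66,62);print("pan1");t=ring((458,-390),53,66)
places(t,["pan1_tip","pan0_tip","roll"])
save(t,"q1.png",(230,110,490,310),2.5)
E
```

```text
17.15 [ 408.7 -412.4  283.8] [-0.9 -0.4  0. ] [ 0.6  0.7  0.3  1.8 -0.3  0.7 -1.7]
top [640.8  15. ] err 1.1 n 252 slope 0.002 -0.000 z 61.8
side [641.3  18.9] err 1.6 n 183 slope 0.001 0.002 z 63.1
pan1
top [ 457.8 -391.4] err 1.3 n 201 slope -0.009 0.004 z 65.5
side [ 457.9 -389.1] err 1.8 n 146 slope 0.002 -0.002 z 67.3
pan1_tip [(array([ 315.5, -378.5,   60.9]), 0.66)]
pan0_tip [(array([640.6, 168.2,  57.5]), 0.81)]
roll [(array([656.3, 267. ,   3.8]), 0.62)]
```

View pics/q1.png

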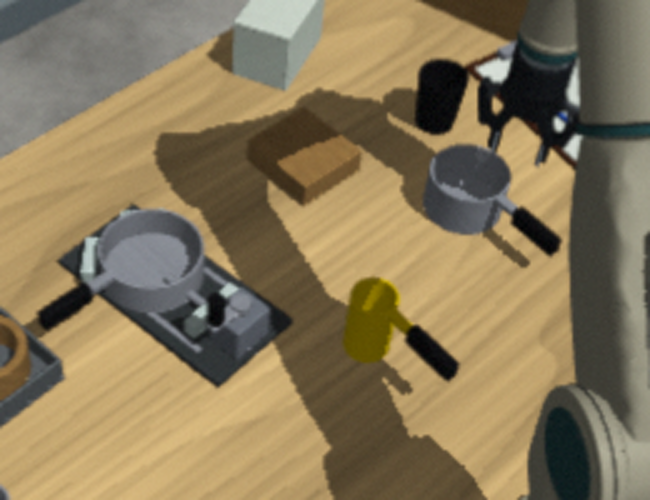

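pan0 sits flat on the bed at crop (150,260). The gripper straddles pan1's wall beyond its handle (515,150), so grip pan1.

Emit:
move_arm:
  series:
    - {"x": 0,"y": 0,"z": -3.5,"rx": 0,"ry": 0,"rz": 0,"gripper": 0.6}
    - {"x": 0,"y": 0,"z": -6.4,"rx": 0,"ry": 0,"rz": 0,"gripper": 0.6}
    - {"x": 0,"y": 0,"z": -6.4,"rx": 0,"ry": 0,"rz": 0,"gripper": 0.2}
    - {"x": 0,"y": 0,"z": -6.4,"rx": 0,"ry": 0,"rz": 0,"gripper": 0}
    - {"x": 0,"y": 0,"z": -6.4,"rx": 0,"ry": 0,"rz": 0,"gripper": 0}

```text
t: 18.0
tcp_pos: [410.1, -413.5, 223.4]
tool_rot: [[0.002, -0.906, -0.423], [-0.002, -0.423, 0.906], [-1.0, -0.001, -0.003]]
force: [0.2, -0.1, -1.2]
finger_gap: 0.095
```

Emit:
move_arm:
  series:
    - {"x": 0,"y": 0,"z": 0,"rx": 0,"ry": 0,"rz": 0,"gripper": 0}
    - {"x": 0,"y": 0,"z": 0,"rx": 0,"ry": 0,"rz": 0,"gripper": 0}
    - {"x": 0,"y": 0,"z": 0,"rx": 0,"ry": 0,"rz": 0,"gripper": 0}
    - {"x": 0,"y": 0,"z": 0.5,"rx": 0,"ry": 0,"rz": 0,"gripper": 0}
    - {"x": 0,"y": 0,"z": 3,"rx": 0,"ry": 0,"rz": 0,"gripper": 0}

```text
t: 18.5
tcp_pos: [408.8, -411.7, 250.3]
tool_rot: [[-0.004, -0.906, -0.423], [0.004, -0.423, 0.906], [-1.0, 0.002, 0.005]]
force: [-0.3, -0.2, -2.1]
finger_gap: 0.028
```

```bash
python3 - <<'E'
from h import *
s=ctrl.state();print(s["t"],s["tcp_pos"],s["force"],s["finger_gap"])
ring((458,-390),53,95,tol=12)
E
```

```text
18.5 [ 408.8 -411.7  250.3] [-0.3 -0.2 -2.1] 0.0284195728422417
top [ 455.6 -387.7] err 1.4 n 289 slope -0.014 -0.002 z 91.1
side [ 457.7 -388.7] err 1.9 n 253 slope -0.022 -0.015 z 94.8
```

Emit:
move_arm:
  series:
    - {"x": 0,"y": 0,"z": 3.5,"rx": 0,"ry": 0,"rz": 0,"gripper": 0}
    - {"x": 2,"y": 3,"z": 6.5,"rx": 0,"ry": 0,"rz": 0.13,"gripper": 0}
    - {"x": 4,"y": 6,"z": 6.5,"rx": 0,"ry": 0,"rz": 0.27,"gripper": 0}
    - {"x": 6,"y": 9,"z": 6.5,"rx": 0,"ry": 0,"rz": 0.41,"gripper": 0}
    - {"x": 8,"y": 12,"z": 6.5,"rx": 0,"ry": 0,"rz": 0.55,"gripper": 0}

```text
t: 19.1
tcp_pos: [490.1, -291.3, 316.7]
tool_rot: [[0.0, -0.547, -0.837], [0.0, -0.837, 0.547], [-1.0, -0.0, -0.0]]
force: [-0.2, -0.3, -3.0]
finger_gap: 0.027
```

Emit:
move_arm:
  series:
    - {"x": 1.8,"y": 2.7,"z": 0,"rx": 0,"ry": 0,"rz": 0.14,"gripper": 0}
    - {"x": 3.6,"y": 5.3,"z": 0,"rx": 0,"ry": 0,"rz": 0.28,"gripper": 0}
    - {"x": 5.4,"y": 8,"z": 0,"rx": 0,"ry": 0,"rz": 0.42,"gripper": 0}
    - {"x": 7.2,"y": 10.6,"z": 0,"rx": 0,"ry": 0,"rz": 0.56,"gripper": 0}
    - {"x": 9,"y": 13.3,"z": 0,"rx": 0,"ry": 0,"rz": 0.7,"gripper": 0}

```text
t: 19.6
tcp_pos: [579.9, -158.7, 316.2]
tool_rot: [[-0.001, 0.121, -0.993], [0.0, -0.993, -0.121], [-1.0, -0.0, 0.001]]
force: [0.8, -0.6, -1.6]
finger_gap: 0.026
```

Emit:
move_arm:
  series:
    - {"x": 2.4,"y": 3.4,"z": 0,"rx": 0,"ry": 0,"rz": 0.13,"gripper": 0}
    - {"x": 4.8,"y": 6.8,"z": 0,"rx": 0,"ry": 0,"rz": 0.26,"gripper": 0}
    - {"x": 7.2,"y": 10.2,"z": 0,"rx": 0,"ry": 0,"rz": 0.39,"gripper": 0}
    - {"x": 9.3,"y": 13.4,"z": 0,"rx": 0,"ry": 0,"rz": 0.495,"gripper": 0}
    - {"x": 9.3,"y": 13.4,"z": 0,"rx": 0,"ry": 0,"rz": 0.495,"gripper": 0}

```text
t: 20.1
tcp_pos: [674.6, -18.0, 316.0]
tool_rot: [[0.003, 0.582, -0.813], [0.007, -0.813, -0.582], [-1.0, -0.004, -0.006]]
force: [0.1, 0.2, -1.6]
finger_gap: 0.028
```

Emit:
move_arm:
  series:
    - {"x": 0,"y": 0,"z": -2,"rx": 0,"ry": 0,"rz": 0,"gripper": 0}
    - {"x": 0,"y": 0,"z": -2,"rx": 0,"ry": 0,"rz": 0,"gripper": 0}

```text
t: 20.3
tcp_pos: [671.1, -25.8, 293.6]
tool_rot: [[-0.006, 0.574, -0.819], [-0.0, -0.819, -0.574], [-1.0, -0.003, 0.005]]
force: [-1.3, -0.2, -2.9]
finger_gap: 0.024
```

```bash
python3 - <<'E'
from h import *
s=ctrl.state();print(s["t"],s["tcp_pos"],s["force"],s["tool_rot"][:,1],s["finger_gap"])
t=ring((641,17),53,138,tol=15);places(t,["pan1_tip"])
save(t,"q2.png",(180,130,380,330),2.5)
E
```

```text
20.3 [671.1 -25.8 293.6] [-1.3 -0.2 -2.9] [ 0.6 -0.8 -0. ] 0.02426775836400471
top [639.4  13.2] err 1.0 n 191 slope -0.014 -0.002 z 133.6
side [640.4  17.3] err 1.6 n 330 slope -0.003 -0.015 z 134.7
pan1_tip [(array([ 652.3, -127.3,  129.9]), 0.91), (array([ 660.4, -278.2,   -0.6]), 0.59)]
```

View pics/q2.png

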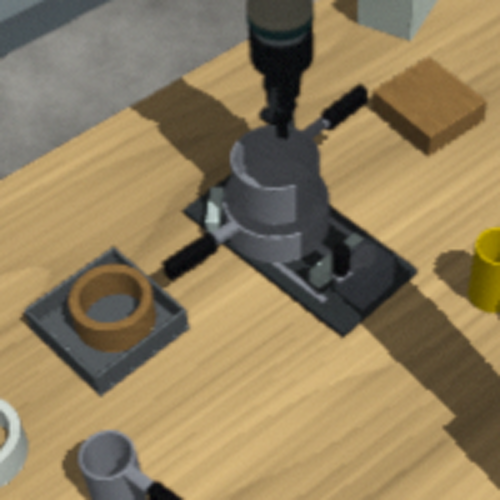

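pan1 is over pan0 within about 2 mm, handles opposite each other. Lower it.

Emit:
move_arm:
  series:
    - {"x": 0.1,"y": 0.15,"z": -2,"rx": 0,"ry": 0,"rz": 0,"gripper": 0}
    - {"x": 0.1,"y": 0.15,"z": -4,"rx": 0,"ry": 0,"rz": 0,"gripper": 0}
    - {"x": 0.1,"y": 0.15,"z": -5.2,"rx": 0,"ry": 0,"rz": 0,"gripper": 0}
    - {"x": 0.1,"y": 0.15,"z": -5.6,"rx": 0,"ry": 0,"rz": 0,"gripper": 0}
    - {"x": 0.1,"y": 0.15,"z": -5.6,"rx": 0,"ry": 0,"rz": 0,"gripper": 0}

```text
t: 20.95
tcp_pos: [673.8, -24.7, 241.4]
tool_rot: [[0.001, 0.573, -0.82], [-0.0, -0.82, -0.573], [-1.0, 0.0, -0.0]]
force: [0.4, -0.1, -0.8]
finger_gap: 0.024
```

Emit:
move_arm:
  series:
    - {"x": 0,"y": 0,"z": 0,"rx": 0,"ry": 0,"rz": 0,"gripper": 0.2}
    - {"x": 0,"y": 0,"z": 0,"rx": 0,"ry": 0,"rz": 0,"gripper": 0.3}
    - {"x": 0,"y": 0,"z": 3,"rx": 0,"ry": 0,"rz": 0,"gripper": 0.35}
    - {"x": 0,"y": 0,"z": 7,"rx": 0,"ry": 0,"rz": 0,"gripper": 0.4}
    - {"x": 0,"y": 0,"z": 12,"rx": 0,"ry": 0,"rz": 0,"gripper": 0.5}

```text
t: 21.45
tcp_pos: [673.1, -24.3, 361.0]
tool_rot: [[-0.003, 0.574, -0.819], [0.0, -0.819, -0.574], [-1.0, -0.002, 0.002]]
force: [1.4, 0.3, 0.4]
finger_gap: 0.501
```

```bash
python3 - <<'E'
from h import *
s=ctrl.state();print(s["t"],s["tcp_pos"],s["force"],s["tool_rot"][:,1],s["finger_gap"])
ring((641,17),53,83);print(3);t=ring((457.6,397.5),28,98);places(t,["pan3_tip","pan3"])
E
```

```text
21.45 [673.1 -24.3 361. ] [1.4 0.3 0.4] [ 0.6 -0.8 -0. ] 0.5012589618926026
top [644.3  13.9] err 1.2 n 139 slope 0.002 0.003 z 82.7
side [644.4  17.3] err 1.5 n 165 slope -0.002 -0.010 z 84.2
3
top [458.3 396.2] err 1.5 n 147 slope 0.007 -0.000 z 97.1
side [456.8 398.6] err 1.6 n 133 slope -0.007 -0.012 z 98.7
pan3_tip [(array([343.3, 377.4,  94.2]), 0.62), (array([376.7, 479.8,  88.9]), 0.6), (array([ 259.7, -106.7,   95.5]), 0.6)]
pan3 [(array([ 376.8, -114.5,    3.5]), 0.92), (array([457.7, 395.4,   3.2]), 0.79), (array([635.2,  20.6,  11.5]), 0.76)]
```

Emit:
move_arm:
  series:
    - {"x": -1.9,"y": 4,"z": 0,"rx": 0,"ry": 0,"rz": 0.05,"gripper": 0.4}
    - {"x": -3.9,"y": 8.1,"z": 0,"rx": 0,"ry": 0,"rz": 0.1,"gripper": 0.4}
    - {"x": -5.8,"y": 12.1,"z": 0,"rx": 0,"ry": 0,"rz": 0.16,"gripper": 0.4}
    - {"x": -7.8,"y": 16.2,"z": 0,"rx": 0,"ry": 0,"rz": 0.21,"gripper": 0.4}
    - {"x": -9.7,"y": 20.2,"z": 0,"rx": 0,"ry": 0,"rz": 0.26,"gripper": 0.4}

```text
t: 22.25
tcp_pos: [575.0, 179.1, 359.0]
tool_rot: [[-0.003, 0.766, -0.643], [-0.001, -0.643, -0.766], [-1.0, -0.002, 0.003]]
force: [-0.0, 0.3, -0.4]
finger_gap: 0.398
```

Emit:
move_arm:
  series:
    - {"x": -1.9,"y": 4,"z": 0,"rx": 0,"ry": 0,"rz": 0,"gripper": 0.4}
    - {"x": -3.9,"y": 8.1,"z": 0,"rx": 0,"ry": 0,"rz": 0,"gripper": 0.4}
    - {"x": -5.8,"y": 12.1,"z": 0,"rx": 0,"ry": 0,"rz": 0,"gripper": 0.4}
    - {"x": -7.8,"y": 16.2,"z": -1,"rx": 0,"ry": 0,"rz": 0,"gripper": 0.4}
    - {"x": -9.7,"y": 20.2,"z": -2,"rx": 0,"ry": 0,"rz": 0,"gripper": 0.4}

```text
t: 22.75
tcp_pos: [478.2, 381.0, 339.0]
tool_rot: [[-0.002, 0.765, -0.644], [-0.001, -0.644, -0.765], [-1.0, -0.001, 0.002]]
force: [0.1, 0.4, -0.3]
finger_gap: 0.404
```

Emit:
move_arm:
  series:
    - {"x": 0,"y": 0,"z": -3,"rx": 0,"ry": 0,"rz": 0,"gripper": 0.4}
    - {"x": 0,"y": 0,"z": -3,"rx": 0,"ry": 0,"rz": 0,"gripper": 0.4}

```text
t: 22.95
tcp_pos: [476.9, 379.7, 305.9]
tool_rot: [[-0.008, 0.767, -0.641], [-0.006, -0.641, -0.767], [-1.0, -0.002, 0.01]]
force: [-0.5, -2.1, -0.9]
finger_gap: 0.399
```

```bash
python3 - <<'E'
from h import *
s=ctrl.state();print(s["t"],s["tcp_pos"],s["force"],s["tool_rot"][:,1],s["finger_gap"],s["q"])
t=ring((457.6,397.5),28,98);places(t,["pan3_tip","roll"])
save(t,"s1.png",(150,180,350,380),2.5)
E
```

```text
22.95 [476.9 379.7 305.9] [-0.5 -2.1 -0.9] [ 0.8 -0.6 -0. ] 0.398766828750184 [-0.6  0.7 -0.2  1.7  0.2  0.8 -1.6]
top [457.3 395.7] err 2.1 n 97 slope 0.008 -0.029 z 97.3
side [456.5 399. ] err 1.6 n 124 slope -0.011 -0.013 z 99.0
pan3_tip [(array([377.8, 481.6,  88.5]), 0.95), (array([ 260. , -107.5,   93.3]), 0.9), (array([345.8, 376.3,  95.6]), 0.72)]
roll [(array([655.6, 266.1,   3. ]), 0.79)]
```

View pics/s1.png

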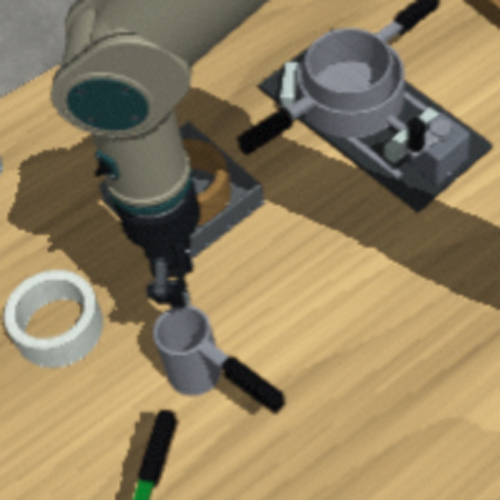

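pan3 (183,335) stands free with the gripper above its far wall, and pan1 sits nested in pan0 at (352,75). Grip pan3.

Emit:
move_arm:
  series:
    - {"x": 0,"y": 0,"z": -3,"rx": 0,"ry": 0,"rz": 0,"gripper": 0.4}
    - {"x": 0,"y": 0,"z": -6.3,"rx": 0,"ry": 0,"rz": 0,"gripper": 0.4}
    - {"x": 0,"y": 0,"z": -6.3,"rx": 0,"ry": 0,"rz": 0,"gripper": 0.2}
    - {"x": 0,"y": 0,"z": -6.3,"rx": 0,"ry": 0,"rz": 0,"gripper": 0}
    - {"x": 0,"y": 0,"z": -6.3,"rx": 0,"ry": 0,"rz": 0,"gripper": 0}

```text
t: 23.65
tcp_pos: [480.5, 379.8, 249.6]
tool_rot: [[0.002, 0.764, -0.645], [0.002, -0.645, -0.764], [-1.0, 0.001, -0.003]]
force: [-0.2, -0.0, -1.0]
finger_gap: 0.06
```

Emit:
move_arm:
  series:
    - {"x": 0,"y": 0,"z": 0,"rx": 0,"ry": 0,"rz": 0,"gripper": 0}
    - {"x": 0,"y": 0,"z": 0,"rx": 0,"ry": 0,"rz": 0,"gripper": 0}
    - {"x": 0,"y": 0,"z": 0.5,"rx": 0,"ry": 0,"rz": 0,"gripper": 0}
    - {"x": 0,"y": 0,"z": 3,"rx": 0,"ry": 0,"rz": 0,"gripper": 0}
    - {"x": 0,"y": 0,"z": 3,"rx": 0,"ry": 0,"rz": 0,"gripper": 0}

```text
t: 24.15
tcp_pos: [480.6, 380.7, 280.8]
tool_rot: [[0.005, 0.765, -0.644], [0.004, -0.644, -0.765], [-1.0, 0.001, -0.006]]
force: [0.3, -0.1, -0.8]
finger_gap: 0.06
```

```bash
python3 - <<'E'
from h import *
s=ctrl.state();print(s["t"],s["tcp_pos"],s["force"],s["finger_gap"])
t=ring((457.6,397.5),28,127,tol=12);places(t,["pan3_tip"])
E
```

```text
24.15 [480.6 380.7 280.8] [ 0.3 -0.1 -0.8] 0.0597359681405546
top [460.3 395.8] err 1.9 n 104 slope 0.129 0.424 z 136.4
side [458.8 397.9] err 1.9 n 158 slope -0.001 -0.031 z 127.7
pan3_tip [(array([ 260.7, -107.9,   97.3]), 0.98), (array([380.3, 481.6,  91.7]), 0.73), (array([347.4, 372.3, 127.8]), 0.65)]
```

Emit:
move_arm:
  series:
    - {"x": 0,"y": 0,"z": 4,"rx": 0,"ry": 0,"rz": 0,"gripper": 0}
    - {"x": 1.5,"y": -2.8,"z": 8,"rx": 0,"ry": 0,"rz": 0.06,"gripper": 0}
    - {"x": 3.5,"y": -6.8,"z": 8,"rx": 0,"ry": 0,"rz": 0.13,"gripper": 0}
    - {"x": 5.5,"y": -10.8,"z": 8,"rx": 0,"ry": 0,"rz": 0.2,"gripper": 0}
    - {"x": 7.6,"y": -14.8,"z": 8,"rx": 0,"ry": 0,"rz": 0.26,"gripper": 0}

```text
t: 24.8
tcp_pos: [555.8, 230.1, 357.1]
tool_rot: [[-0.001, 0.906, -0.423], [-0.001, -0.423, -0.906], [-1.0, -0.001, 0.001]]
force: [1.3, -0.1, -1.4]
finger_gap: 0.062
```

Emit:
move_arm:
  series:
    - {"x": 2,"y": -4,"z": 0,"rx": 0,"ry": 0,"rz": 0.06,"gripper": 0}
    - {"x": 4.1,"y": -8,"z": 0,"rx": 0,"ry": 0,"rz": 0.13,"gripper": 0}
    - {"x": 6.2,"y": -12,"z": 0,"rx": 0,"ry": 0,"rz": 0.2,"gripper": 0}
    - {"x": 8.2,"y": -16,"z": 0,"rx": 0,"ry": 0,"rz": 0.26,"gripper": 0}
    - {"x": 9.8,"y": -19,"z": 0,"rx": 0,"ry": 0,"rz": 0.26,"gripper": 0}

```text
t: 25.3
tcp_pos: [654.3, 37.7, 356.3]
tool_rot: [[-0.002, 0.984, -0.181], [-0.002, -0.181, -0.984], [-1.0, -0.001, 0.002]]
force: [0.4, 0.0, -1.4]
finger_gap: 0.061
```

Emit:
move_arm:
  series:
    - {"x": 1.8,"y": -3.1,"z": -1,"rx": 0,"ry": 0,"rz": 0,"gripper": 0}
    - {"x": 1.8,"y": -3.1,"z": -4,"rx": 0,"ry": 0,"rz": 0,"gripper": 0}
    - {"x": 1.8,"y": -3.1,"z": -4,"rx": 0,"ry": 0,"rz": 0,"gripper": 0}
    - {"x": 1.8,"y": -3.1,"z": -4,"rx": 0,"ry": 0,"rz": 0,"gripper": 0}

```text
t: 25.7
tcp_pos: [670.9, 11.8, 316.6]
tool_rot: [[-0.003, 0.984, -0.178], [0.001, -0.178, -0.984], [-1.0, -0.003, -0.001]]
force: [-0.6, -0.7, -1.1]
finger_gap: 0.061
```

```bash
python3 - <<'E'
from h import *
s=ctrl.state();print(s["t"],s["tcp_pos"],s["force"],s["tool_rot"][:,1],s["finger_gap"])
t=ring((644,16),28,167,tol=15);places(t,["pan3_tip"])
save(t,"s2.png",(180,130,380,330),2.5)
E
```

```text
25.7 [670.9  11.8 316.6] [-0.6 -0.7 -1.1] [ 1.  -0.2 -0. ] 0.06142906135068481
top [643.8  13.3] err 1.5 n 131 slope 0.032 -0.053 z 165.0
side [644.4  18.1] err 2.6 n 210 slope 0.023 -0.028 z 164.7
pan3_tip [(array([ 262.5, -106.8,   94.6]), 0.96), (array([558.6, -61.4, 163.9]), 0.73), (array([ 656.5, -125.4,   74.8]), 0.69)]
```

View pics/s2.png

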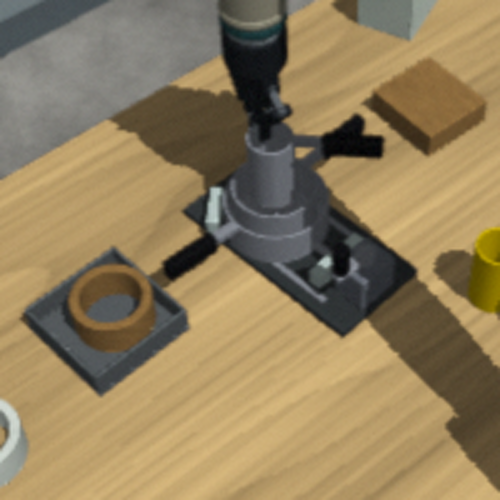

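pan3 is centred over pan1, its handle toward the near right. Lower and release.

Emit:
move_arm:
  series:
    - {"x": 0,"y": 0,"z": -2,"rx": 0,"ry": 0,"rz": 0,"gripper": 0}
    - {"x": 0,"y": 0,"z": -3.8,"rx": 0,"ry": 0,"rz": 0,"gripper": 0}
    - {"x": 0,"y": 0,"z": -4.6,"rx": 0,"ry": 0,"rz": 0,"gripper": 0}
    - {"x": 0,"y": 0,"z": -4.6,"rx": 0,"ry": 0,"rz": 0,"gripper": 0}
    - {"x": 0,"y": 0,"z": -4.6,"rx": 0,"ry": 0,"rz": 0,"gripper": 0.15}

```text
t: 26.35
tcp_pos: [672.1, 11.2, 273.0]
tool_rot: [[0.002, 0.984, -0.179], [0.0, -0.179, -0.984], [-1.0, 0.002, -0.001]]
force: [0.6, -0.2, 1.1]
finger_gap: 0.146
```

Emit:
move_arm:
  series:
    - {"x": 0,"y": 0,"z": 0,"rx": 0,"ry": 0,"rz": 0,"gripper": 0.25}
    - {"x": 0,"y": 0,"z": 0,"rx": 0,"ry": 0,"rz": 0,"gripper": 0.25}
    - {"x": 0,"y": 0,"z": 3,"rx": 0,"ry": 0,"rz": 0,"gripper": 0.25}
    - {"x": 0,"y": 0,"z": 7,"rx": 0,"ry": 0,"rz": 0,"gripper": 0.4}
    - {"x": -2,"y": 2,"z": 11,"rx": 0,"ry": 0,"rz": 0,"gripper": 0.5}

```text
t: 26.85
tcp_pos: [653.1, 27.1, 382.9]
tool_rot: [[0.002, 0.983, -0.185], [-0.002, -0.185, -0.983], [-1.0, 0.003, 0.002]]
force: [0.5, -0.8, 0.5]
finger_gap: 0.498
```

Emit:
move_arm:
  series:
    - {"x": -3,"y": 4,"z": 0,"rx": 0,"ry": 0,"rz": 0,"gripper": 0.6}
    - {"x": -5,"y": 8,"z": 0,"rx": 0,"ry": 0,"rz": 0,"gripper": 0.6}
    - {"x": -5,"y": 12,"z": 0,"rx": 0,"ry": 0,"rz": 0,"gripper": 0.6}
    - {"x": -7,"y": 13,"z": 0,"rx": 0,"ry": 0,"rz": 0,"gripper": 0.6}
    - {"x": -7,"y": 13,"z": 0,"rx": 0,"ry": 0,"rz": 0,"gripper": 0.6}

```text
t: 27.35
tcp_pos: [579.1, 164.3, 382.7]
tool_rot: [[-0.001, 0.985, -0.173], [0.002, -0.173, -0.985], [-1.0, -0.001, -0.002]]
force: [0.1, 0.7, 0.1]
finger_gap: 0.598
```

```bash
python3 - <<'E'
from h import *
s=ctrl.state();print(s["t"],s["tcp_pos"],s["force"],s["tool_rot"][:,1],s["finger_gap"])
ring((642,16),66,62);ring((644,16),53,83);t=ring((644,16),28,120);places(t,["pan3_tip","pan1_tip","pan0_tip","roll","jaw","crank_knob"])
p=ctrl.read_camera("top");places(p,["crank_knob","jaw"])
save(t,"n1.png",(180,130,380,330),2.5)
E
```

```text
27.35 [579.1 164.3 382.7] [0.1 0.7 0.1] [ 1.  -0.2 -0. ] 0.5983958781270716
top [640.5  15.5] err 1.5 n 265 slope 0.002 0.001 z 61.7
side [641.9  16.8] err 2.6 n 161 slope 0.002 -0.008 z 63.5
top [644.2  13.3] err 1.2 n 210 slope -0.001 -0.009 z 82.5
side [644.6  16.6] err 2.2 n 100 slope -0.000 -0.007 z 84.2
top [645.6  12.8] err 1.4 n 138 slope -0.001 0.008 z 119.6
side [644.9  16.5] err 2.4 n 102 slope -0.006 -0.018 z 121.2
pan3_tip [(array([376.3, 482.1,  89.8]), 0.94), (array([ 259.8, -108.1,   92.9]), 0.76), (array([560.2, -63.8, 115.9]), 0.68)]
pan1_tip []
pan0_tip [(array([643.9, 171. ,  57.6]), 0.85)]
roll [(array([657.5, 264.8,   6.4]), 0.63), (array([559.5, -61.5, 119.2]), 0.41)]
jaw [(array([537.6,   3.4,  15.5]), 0.5)]
crank_knob [(array([485.1,  42.8, 100.4]), 0.4), (array([558.8, -61.9, 114.9]), 0.29)]
crank_knob []
jaw [(array([541. ,   7.1,   7.6]), 0.45)]
```

View pics/n1.png

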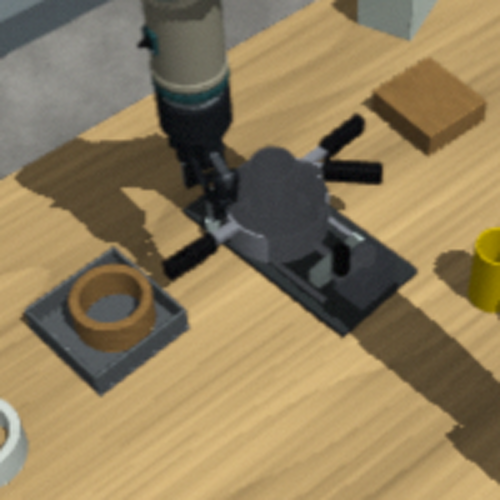

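Nest verified: the rims are at 62, 83 and 120 mm and level, with the handles at about 90, 275 and 222 degrees. The knob is at crop (342,258), near world (484.5, 43), so go and take it.

Emit:
move_arm:
  series:
    - {"x": -2.4,"y": -2.9,"z": 0,"rx": 0,"ry": 0,"rz": 0,"gripper": 0.6}
    - {"x": -4.8,"y": -5.8,"z": 0,"rx": 0,"ry": 0,"rz": 0,"gripper": 0.6}
    - {"x": -7.3,"y": -8.8,"z": 0,"rx": 0,"ry": 0,"rz": 0,"gripper": 0.6}
    - {"x": -9.7,"y": -11.7,"z": 0,"rx": 0,"ry": 0,"rz": 0,"gripper": 0.6}
    - {"x": -9.7,"y": -11.7,"z": -3,"rx": 0,"ry": 0,"rz": 0,"gripper": 0.6}

```text
t: 28.6
tcp_pos: [483.1, 39.6, 353.9]
tool_rot: [[0.004, 0.983, -0.185], [-0.003, -0.185, -0.983], [-1.0, 0.004, 0.003]]
force: [0.9, 0.5, 0.0]
finger_gap: 0.602
```

Emit:
move_arm:
  series:
    - {"x": 0,"y": 0,"z": -2,"rx": 0,"ry": 0,"rz": 0,"gripper": 0.6}
    - {"x": 0,"y": 0,"z": -2,"rx": 0,"ry": 0,"rz": 0,"gripper": 0.6}
    - {"x": 0,"y": 0,"z": -2,"rx": 0,"ry": 0,"rz": 0,"gripper": 0.6}

```text
t: 28.9
tcp_pos: [484.9, 44.0, 332.0]
tool_rot: [[-0.0, 0.984, -0.179], [0.0, -0.179, -0.984], [-1.0, -0.0, -0.0]]
force: [-0.6, 0.6, 0.6]
finger_gap: 0.6
```

```bash
python3 - <<'E'
from h import *
s=ctrl.state();print(s["t"],s["tcp_pos"],s["force"],s["tool_rot"][:,1],s["finger_gap"])
t=ctrl.read_camera("side");save(t,"c1.png",(230,150,380,300),3.2);places(t,["crank_knob"])
E
```

```text
28.9 [484.9  44.  332. ] [-0.6  0.6  0.6] [ 1.  -0.2 -0. ] 0.5997242657316285
crank_knob [(array([489. ,  44.2, 101.6]), 0.56)]
```

View pics/c1.png

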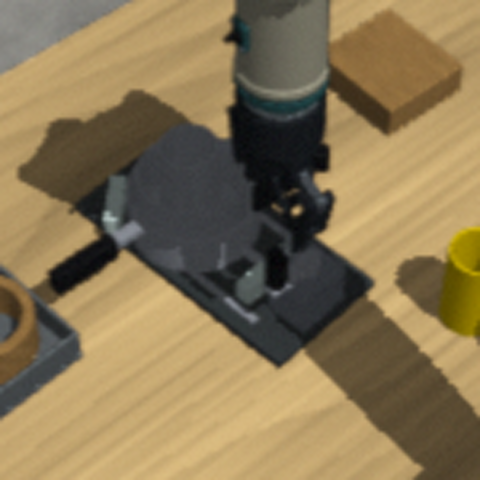

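Emit:
move_arm:
  series:
    - {"x": 0,"y": 0,"z": -3.5,"rx": 0,"ry": 0,"rz": 0,"gripper": 0.6}
    - {"x": 0,"y": 0,"z": -6.8,"rx": 0,"ry": 0,"rz": 0,"gripper": 0.6}
    - {"x": 0,"y": 0,"z": -6.8,"rx": 0,"ry": 0,"rz": 0,"gripper": 0.1}
    - {"x": 0,"y": 0,"z": -6.8,"rx": 0,"ry": 0,"rz": 0,"gripper": 0.1}
    - {"x": 0,"y": 0,"z": -6.8,"rx": 0,"ry": 0,"rz": 0,"gripper": 0.1}

```text
t: 29.5
tcp_pos: [485.3, 43.9, 265.0]
tool_rot: [[0.002, 0.984, -0.179], [0.001, -0.179, -0.984], [-1.0, 0.002, -0.001]]
force: [1.6, -0.3, -7.8]
finger_gap: 0.237
```

Emit:
move_arm:
  series:
    - {"x": 2.01,"y": -0.5,"z": 0,"rx": 0,"ry": 0,"rz": 0,"gripper": 0.1}
    - {"x": 3.5,"y": -1.94,"z": 0,"rx": 0,"ry": 0,"rz": 0,"gripper": 0.1}
    - {"x": 4.07,"y": -3.93,"z": 0,"rx": 0,"ry": 0,"rz": 0,"gripper": 0.1}
    - {"x": 3.57,"y": -5.94,"z": 0,"rx": 0,"ry": 0,"rz": 0,"gripper": 0.1}
    - {"x": 2.13,"y": -7.43,"z": 0,"rx": 0,"ry": 0,"rz": 0,"gripper": 0.1}

```text
t: 30.0
tcp_pos: [507.6, -30.5, 264.9]
tool_rot: [[0.005, 0.984, -0.179], [0.002, -0.179, -0.984], [-1.0, 0.005, -0.003]]
force: [-1.3, 8.1, -7.2]
finger_gap: 0.24
```

Emit:
move_arm:
  series:
    - {"x": -1.99,"y": -0.57,"z": 0,"rx": 0,"ry": 0,"rz": 0,"gripper": 0.1}
    - {"x": -4.0,"y": -0.07,"z": 0,"rx": 0,"ry": 0,"rz": 0,"gripper": 0.1}
    - {"x": -5.49,"y": 1.37,"z": 0,"rx": 0,"ry": 0,"rz": 0,"gripper": 0.1}
    - {"x": -6.06,"y": 3.36,"z": 0,"rx": 0,"ry": 0,"rz": 0,"gripper": 0.1}
    - {"x": -5.56,"y": 5.37,"z": 0,"rx": 0,"ry": 0,"rz": 0,"gripper": 0.1}

```text
t: 30.5
tcp_pos: [450.8, 22.2, 265.0]
tool_rot: [[0.003, 0.983, -0.181], [-0.002, -0.181, -0.983], [-1.0, 0.003, 0.001]]
force: [8.5, -9.1, -13.6]
finger_gap: 0.24
```

Emit:
move_arm:
  series:
    - {"x": 1.44,"y": 1.49,"z": 0,"rx": 0,"ry": 0,"rz": 0,"gripper": 0.1}
    - {"x": 3.43,"y": 2.06,"z": 0,"rx": 0,"ry": 0,"rz": 0,"gripper": 0.1}
    - {"x": 3.43,"y": 2.06,"z": 0,"rx": 0,"ry": 0,"rz": 0,"gripper": 0.1}

```text
t: 30.8
tcp_pos: [486.5, 44.0, 264.9]
tool_rot: [[0.004, 0.984, -0.179], [0.001, -0.179, -0.984], [-1.0, 0.004, -0.001]]
force: [1.8, -0.4, -4.2]
finger_gap: 0.241
```

```bash
python3 - <<'E'
from h import *
s=ctrl.state();print(s["t"],s["tcp_pos"],s["force"],s["finger_gap"])
t=ring((641,16),66,62);places(t,["jaw","jig_seat","pan0_tip"])
E
```

```text
30.8 [486.5  44.  264.9] [ 1.8 -0.4 -4.2] 0.2414090175802037
top [639.4  15.8] err 2.1 n 211 slope 0.008 0.005 z 61.9
side [640.9  16. ] err 3.7 n 141 slope 0.005 0.000 z 63.3
jaw [(array([569.1,  12.3,  15.3]), 0.65)]
jig_seat []
pan0_tip [(array([641.1, 170.4,  59. ]), 0.7)]
```

Emit:
move_arm:
  series:
    - {"x": 1.05,"y": -0.11,"z": 0,"rx": 0,"ry": 0,"rz": 0,"gripper": 0.1}
    - {"x": 2.01,"y": -0.5,"z": 0,"rx": 0,"ry": 0,"rz": 0,"gripper": 0.1}
    - {"x": 2.84,"y": -1.13,"z": 0,"rx": 0,"ry": 0,"rz": 0,"gripper": 0.1}
    - {"x": 3.5,"y": -1.94,"z": 0,"rx": 0,"ry": 0,"rz": 0,"gripper": 0.1}
    - {"x": 3.5,"y": -1.94,"z": 0,"rx": 0,"ry": 0,"rz": 0,"gripper": 0.1}

```text
t: 31.55
tcp_pos: [521.1, 24.3, 264.8]
tool_rot: [[0.004, 0.984, -0.18], [0.001, -0.18, -0.984], [-1.0, 0.004, -0.002]]
force: [4.3, 0.7, 4.2]
finger_gap: 0.238
```

Emit:
move_arm:
  series:
    - {"x": 0.44,"y": -0.95,"z": 0,"rx": 0,"ry": 0,"rz": 0,"gripper": 0.1}
    - {"x": 0.57,"y": -1.99,"z": 0,"rx": 0,"ry": 0,"rz": 0,"gripper": 0.1}
    - {"x": 0.57,"y": -1.99,"z": 0,"rx": 0,"ry": 0,"rz": 0,"gripper": 0.1}

```text
t: 31.85
tcp_pos: [526.2, 8.3, 264.8]
tool_rot: [[0.005, 0.984, -0.176], [0.007, -0.176, -0.984], [-1.0, 0.003, -0.008]]
force: [3.1, 12.2, 4.0]
finger_gap: 0.237
```

```bash
python3 - <<'E'
from h import *
s=ctrl.state();print(s["t"],s["tcp_pos"],s["force"],s["finger_gap"])
t=ring((641,16),66,62);ring((644,16),53,83);places(t,["jaw","jig_seat","pan0_tip"])
E
```

```text
31.85 [526.2   8.3 264.8] [ 3.1 12.2  4. ] 0.23657406047116095
top [645.1  16.4] err 2.7 n 162 slope 0.009 0.001 z 61.2
side [646.5  18.2] err 2.9 n 151 slope 0.014 -0.007 z 63.7
top [650.7  14.8] err 1.1 n 85 slope -0.008 -0.009 z 82.9
side [651.1  18.3] err 1.5 n 111 slope -0.004 -0.015 z 84.2
jaw [(array([574.9,   7.3,  14.6]), 0.52)]
jig_seat []
pan0_tip [(array([647.6, 171.8,  56.6]), 0.78), (array([525.5,  12.3, 101.6]), 0.62), (array([ 659. , -279.6,   -0.8]), 0.52)]
```

Emit:
move_arm:
  series:
    - {"x": 0,"y": -0.3,"z": 0,"rx": 0,"ry": 0,"rz": 0,"gripper": 0.1}
    - {"x": 0,"y": -0.3,"z": 0,"rx": 0,"ry": 0,"rz": 0,"gripper": 0.1}
    - {"x": 0,"y": -0.3,"z": 0,"rx": 0,"ry": 0,"rz": 0,"gripper": 0.1}

```text
t: 32.5
tcp_pos: [526.2, 7.3, 264.8]
tool_rot: [[0.005, 0.985, -0.174], [0.009, -0.174, -0.985], [-1.0, 0.004, -0.01]]
force: [2.3, 15.6, 3.4]
finger_gap: 0.241
```

The crank now resists with 15 N at the knob, so the pan is clamped. Release the knob and retreat.

Emit:
move_arm:
  series:
    - {"x": 0,"y": 0,"z": 0,"rx": 0,"ry": 0,"rz": 0,"gripper": 0.3}
    - {"x": 0,"y": 0.2,"z": 0,"rx": 0,"ry": 0,"rz": 0,"gripper": 0.5}
    - {"x": 0,"y": 0.2,"z": 0,"rx": 0,"ry": 0,"rz": 0,"gripper": 0.5}
    - {"x": 0,"y": 0.2,"z": 4,"rx": 0,"ry": 0,"rz": 0,"gripper": 0.5}
    - {"x": 0,"y": 0.2,"z": 9,"rx": 0,"ry": 0,"rz": 0,"gripper": 0.5}

```text
t: 33.0
tcp_pos: [524.0, 2.4, 352.6]
tool_rot: [[-0.007, 0.984, -0.18], [-0.001, -0.18, -0.984], [-1.0, -0.007, 0.002]]
force: [1.6, -0.6, 0.5]
finger_gap: 0.5
```

Emit:
move_arm:
  series:
    - {"x": 0,"y": 0,"z": 5,"rx": 0,"ry": 0,"rz": 0,"gripper": 0.5}
    - {"x": -3,"y": 2,"z": 8,"rx": 0,"ry": 0,"rz": 0,"gripper": 0.5}
    - {"x": -6,"y": 6,"z": 8,"rx": 0,"ry": 0,"rz": 0,"gripper": 0.5}
    - {"x": -6,"y": 10,"z": 8,"rx": 0,"ry": 0,"rz": 0,"gripper": 0.5}
    - {"x": -6,"y": 14,"z": 8,"rx": 0,"ry": 0,"rz": 0,"gripper": 0.5}

```text
t: 33.5
tcp_pos: [464.3, 143.4, 434.2]
tool_rot: [[0.0, 0.983, -0.181], [-0.002, -0.181, -0.983], [-1.0, 0.001, 0.002]]
force: [1.0, -0.3, 0.3]
finger_gap: 0.498
```

```bash
python3 - <<'E'
from h import *
s=ctrl.state();print(s["t"],s["tcp_pos"],s["force"],s["finger_gap"])
ring((645,16),66,62);ring((650,16),53,83);t=ring((650,16),28,120);places(t,["jaw","jig_seat","pan0_tip","pan1_tip","pan3_tip","crank_knob","roll","tray","spare_roll","carton","pen_cup"])
a=t["pixels"][150:300,230:380];p=ctrl.read_camera("top");b=p["pixels"][120:270,230:380]
cv2.imwrite("pics/f1.png",cv2.resize(np.hstack([a,b]),None,fx=2.6,fy=2.6,interpolation=cv2.INTER_CUBIC))
places(p,["jaw","jig_seat","pan1_tip","pan3_tip","crank_knob"])
E
```

```text
33.5 [464.3 143.4 434.2] [ 1.  -0.3  0.3] 0.49750538638859537
top [645.7  16.2] err 1.6 n 256 slope -0.001 -0.002 z 61.6
side [646.3  18.3] err 2.8 n 131 slope 0.013 -0.002 z 63.5
top [649.8  14.3] err 1.2 n 202 slope 0.006 0.006 z 82.5
side [649.6  18.8] err 1.4 n 68 slope 0.008 0.006 z 84.4
top [650.9  14. ] err 1.4 n 130 slope -0.011 -0.018 z 119.7
side few 12
jaw [(array([576.1,   9.2,  12.5]), 0.57), (array([644.1,  21.8,  11.7]), 0.32)]
jig_seat []
pan0_tip [(array([648.3, 170. ,  61.7]), 0.9)]
pan1_tip [(array([ 660.3, -123.1,   76.5]), 0.71)]
pan3_tip [(array([376.9, 482.9,  88.8]), 0.93), (array([ 262. , -107.3,   97.6]), 0.59), (array([565.8, -60.5, 118. ]), 0.51)]
crank_knob [(array([521.2,  20.9, 101.4]), 0.4)]
roll [(array([653.7, 264.5,   5.7]), 0.88)]
tray [(array([651.2, 274.3,   1.6]), 0.67)]
spare_roll [(array([600.8, 479.8,  -1.2]), 0.8)]
carton [(array([ 659.9, -274.7,    2.5]), 0.67)]
pen_cup [(array([ 596.5, -490.1,    3.2]), 0.89)]
jaw [(array([577.6,   7.8,   9.4]), 0.65), (array([525.8,  19.3, 102.8]), 0.24)]
jig_seat []
pan1_tip [(array([ 660. , -121. ,   74.7]), 0.9)]
pan3_tip [(array([570.2, -62.3, 115. ]), 0.96), (array([376.5, 484. ,  89.6]), 0.84)]
crank_knob [(array([525.8,  19.2, 102.6]), 0.51)]
```

View pics/f1.png

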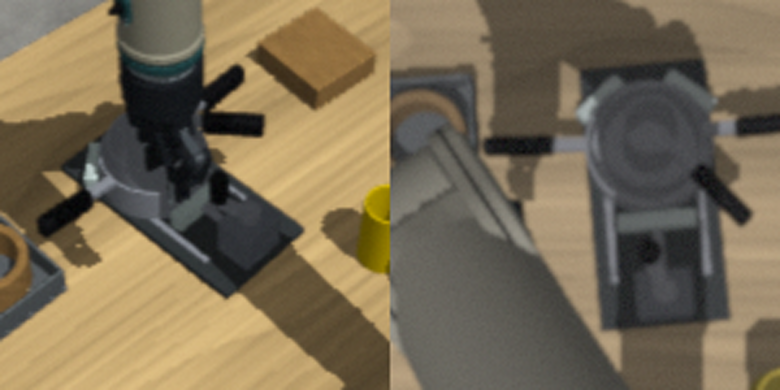

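The knob swung back from 6° to about 24° on release, so the residual grip force is uncertain. Take it again, press moderately, and check that the knob stays after a gentle release.

Emit:
move_arm:
  series:
    - {"x": 1.5,"y": -4,"z": 0,"rx": 0,"ry": 0,"rz": 0,"gripper": 0.5}
    - {"x": 4,"y": -8,"z": 0,"rx": 0,"ry": 0,"rz": 0,"gripper": 0.5}
    - {"x": 5.8,"y": -12.3,"z": -1,"rx": 0,"ry": 0,"rz": 0,"gripper": 0.5}
    - {"x": 5.8,"y": -12.3,"z": -5,"rx": 0,"ry": 0,"rz": 0,"gripper": 0.5}
    - {"x": 5.8,"y": -12.3,"z": -9,"rx": 0,"ry": 0,"rz": 0,"gripper": 0.5}

```text
t: 35.15
tcp_pos: [524.2, 18.2, 343.2]
tool_rot: [[0.003, 0.983, -0.184], [-0.0, -0.184, -0.983], [-1.0, 0.003, -0.0]]
force: [-0.2, 1.5, 0.6]
finger_gap: 0.504
```

Emit:
move_arm:
  series:
    - {"x": 0,"y": 0,"z": -3,"rx": 0,"ry": 0,"rz": 0,"gripper": 0.5}
    - {"x": 0,"y": 0,"z": -6,"rx": 0,"ry": 0,"rz": 0,"gripper": 0.5}
    - {"x": 0,"y": 0,"z": -8,"rx": 0,"ry": 0,"rz": 0,"gripper": 0.5}
    - {"x": 0,"y": 0,"z": -8,"rx": 0,"ry": 0,"rz": 0,"gripper": 0.2}
    - {"x": 0,"y": 0,"z": -8,"rx": 0,"ry": 0,"rz": 0,"gripper": 0.1}

```text
t: 35.65
tcp_pos: [523.3, 20.5, 263.4]
tool_rot: [[-0.001, 0.984, -0.179], [0.0, -0.179, -0.984], [-1.0, -0.001, -0.0]]
force: [2.3, 0.7, -17.6]
finger_gap: 0.243
```

Emit:
move_arm:
  series:
    - {"x": 0,"y": 0,"z": 0,"rx": 0,"ry": 0,"rz": 0,"gripper": 0.1}
    - {"x": 0,"y": 0,"z": 0,"rx": 0,"ry": 0,"rz": 0,"gripper": 0.1}

```text
t: 35.85
tcp_pos: [523.2, 20.4, 263.5]
tool_rot: [[-0.0, 0.984, -0.179], [0.001, -0.179, -0.984], [-1.0, -0.0, -0.001]]
force: [1.4, 1.2, -18.9]
finger_gap: 0.239
```

Emit:
move_arm:
  series:
    - {"x": 0.12,"y": -0.3,"z": 0,"rx": 0,"ry": 0,"rz": 0,"gripper": 0.1}
    - {"x": 0.12,"y": -0.3,"z": 0,"rx": 0,"ry": 0,"rz": 0,"gripper": 0.1}
    - {"x": 0.12,"y": -0.3,"z": 0,"rx": 0,"ry": 0,"rz": 0,"gripper": 0.1}

```text
t: 36.15
tcp_pos: [524.2, 18.3, 263.5]
tool_rot: [[-0.001, 0.984, -0.178], [0.002, -0.178, -0.984], [-1.0, -0.001, -0.002]]
force: [0.3, 4.9, -19.7]
finger_gap: 0.239
```

Emit:
move_arm:
  series:
    - {"x": 0.1,"y": -0.3,"z": 0,"rx": 0,"ry": 0,"rz": 0,"gripper": 0.1}
    - {"x": 0.1,"y": -0.3,"z": 0,"rx": 0,"ry": 0,"rz": 0,"gripper": 0.1}
    - {"x": 0.1,"y": -0.3,"z": 0,"rx": 0,"ry": 0,"rz": 0,"gripper": 0.1}

```text
t: 36.45
tcp_pos: [525.1, 15.7, 263.5]
tool_rot: [[-0.001, 0.984, -0.178], [0.002, -0.178, -0.984], [-1.0, -0.001, -0.002]]
force: [0.2, 5.8, -20.2]
finger_gap: 0.237
```

Emit:
move_arm:
  series:
    - {"x": 0,"y": 0.1,"z": 0,"rx": 0,"ry": 0,"rz": 0,"gripper": 0.1}
    - {"x": 0,"y": 0.1,"z": 0,"rx": 0,"ry": 0,"rz": 0,"gripper": 0.3}
    - {"x": 0,"y": 0.1,"z": 0,"rx": 0,"ry": 0,"rz": 0,"gripper": 0.5}
    - {"x": 0,"y": 0.1,"z": 0,"rx": 0,"ry": 0,"rz": 0,"gripper": 0.5}
    - {"x": 0,"y": 0.1,"z": 4,"rx": 0,"ry": 0,"rz": 0,"gripper": 0.5}

```text
t: 36.95
tcp_pos: [524.3, 14.5, 301.5]
tool_rot: [[-0.007, 0.984, -0.18], [-0.001, -0.18, -0.984], [-1.0, -0.007, 0.003]]
force: [0.1, -0.1, 0.2]
finger_gap: 0.499
```

Emit:
move_arm:
  series:
    - {"x": 0,"y": 0,"z": 5,"rx": 0,"ry": 0,"rz": 0,"gripper": 0.5}
    - {"x": 0,"y": 2,"z": 9,"rx": 0,"ry": 0,"rz": 0,"gripper": 0.5}
    - {"x": -3,"y": 6,"z": 12,"rx": 0,"ry": 0,"rz": 0,"gripper": 0.5}
    - {"x": -6,"y": 10,"z": 12,"rx": 0,"ry": 0,"rz": 0,"gripper": 0.5}
    - {"x": -6,"y": 14,"z": 12,"rx": 0,"ry": 0,"rz": 0,"gripper": 0.5}

```text
t: 37.45
tcp_pos: [463.1, 155.3, 426.1]
tool_rot: [[0.003, 0.983, -0.181], [-0.002, -0.181, -0.983], [-1.0, 0.003, 0.001]]
force: [1.6, 1.2, -0.7]
finger_gap: 0.5
```

```bash
python3 - <<'E'
from h import *
s=ctrl.state();print(s["t"],s["tcp_pos"],s["force"],s["finger_gap"])
t=ring((645,16),66,62);places(t,["jaw","crank_knob","pan0_tip","roll","tray"])
t=ring((650,16),53,83);ring((650,16),28,120);p=ctrl.read_camera("top");places(p,["jaw","crank_knob","pan1_tip","pan3_tip"])
for q,n in((p,"top"),(t,"side")):
    W=world(q).reshape(-1,3);K=W[(abs(W[:,2]-122)<5)&(np.hypot(W[:,0]-486,W[:,1]-3)<55)];print(n,len(K),np.median(K,0))
E
```

```text
37.45 [463.1 155.3 426.1] [ 1.6  1.2 -0.7] 0.4998427778761244
top [645.7  16.1] err 1.5 n 266 slope -0.003 -0.009 z 61.7
side [646.7  19. ] err 1.7 n 114 slope 0.001 0.000 z 63.2
jaw [(array([576.2,   6.4,  15. ]), 0.63), (array([486.6,   3.6,  74.4]), 0.16)]
crank_knob [(array([ 598.3, -490.7,    6.2]), 0.58), (array([524. ,  19.8, 103.1]), 0.49)]
pan0_tip [(array([647.7, 170.7,  59.2]), 0.76), (array([ 663.2, -123.2,   74.9]), 0.53)]
roll [(array([655.1, 264.5,   6.7]), 0.79)]
tray [(array([651.3, 276.2,   4.3]), 0.98), (array([656.2, 265.6,   3.8]), 0.16)]
top [649.8  14.4] err 1.3 n 209 slope -0.006 -0.005 z 82.7
side [651.   18.7] err 1.3 n 50 slope 0.007 -0.002 z 84.2
top [650.8  13.7] err 1.6 n 142 slope 0.011 -0.012 z 119.3
side few 1
jaw [(array([577.6,  10. ,   9.8]), 0.76)]
crank_knob [(array([525.9,  24.2, 101.9]), 0.61), (array([654. , 278.2,   0. ]), 0.48)]
pan1_tip [(array([ 660.9, -126.5,   74.5]), 0.74)]
pan3_tip [(array([579.4,  11.2,  10.3]), 0.74), (array([570.2, -59.9, 116.2]), 0.66), (array([374.5, 481.4,  92.8]), 0.65)]
top 55 [525.8  16.2 121.7]
side 38 [526.4  20.1 122.3]
```

```bash
python3 -c "
from plant import ctrl
print(ctrl.sign_off())"
```

```text
the job is handed in; nothing more can be done
None
```

The job is done and handed in at about 38 s of robot time, well inside the 210 s limit. I wound the jaw back, laid the tape roll in the tray, nested the pans on the jig and clamped them. This start had pan0, pan1 and pan3; pan2 was absent. The grey steel pan at rim height 99 mm was pan3, so I left the green and yellow ones alone.

| Check | Last reading |
|---|---|
| Rim heights of pan0, pan1, pan3 | 62, 83 and 119–120 mm, all level and fully down |
| pan0 position | about 2 mm from the estimated jig seat |
| pan1 and pan3 off pan0's centre | about 4–5 mm each (pan3 from the top camera only) |
| Handle directions | about 90°, 275° and 222°, so at least 50° apart |
| Roll in the tray | flat, about 10 mm off centre |
| Bystanders | all within a few mm of where they started |

- **Clamping:** The first tightening pressed too hard, and the crank sprang back about 18° when I let go. I gripped it again and pressed more gently, to 5–6 N at the knob against about 2.5 N of plain friction. After that release the knob stayed put.
- **Not measured:** The jaw's force on pan0 was only inferred from the crank, at about 20 N.
- **Camera differences:** The two cameras disagreed by 2–5 mm in y throughout, so I used their average. In the last side views pan3's rim was too hidden to measure.

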